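Balance a glass blank on a domed former and close the kiln

TASK

Load the bench kiln for draping: take the flat glass blank off the firebrick and balance it, centred and level, on top of the domed steel former that stands in the open kiln, letting go of it without dropping it. Then gently lower the kiln's lid until it is fully closed, with the blank still balanced inside. Leave the former where it stands and do not disturb the jar, the pail or the tin.

Things in the scene. Friction and masses are not known exactly. Their poses are not given: they have to be found in the camera images.
- blank: flat amber glass slab, 100 x 64 x 8 mm, 0.13 kg. Origin: centre of its underside; x along its 100 mm length, y across its 64 mm width (grip it across this width), z up. At the start it lies flat, lengthwise, on the firebrick and overhangs it by 12 mm on both long sides
- brick: fixed pale firebrick, 110 x 40 x 45 mm high; origin: centre of its underside, x along its length
- kiln: fixed bench kiln: a square open-topped box of pale insulation in a steel skin, 250 (x) x 270 (y) x 128 mm high, walls and floor 24 mm thick, so the chamber is 202 x 222 mm and 104 mm deep. Origin: centre of its underside; x points from its front (where the lid opens) to its hinge side, roughly to the robot's left, z up. It may stand left or right of the middle
- former: loose domed former of plain steel, 0.7 kg, standing on the kiln floor a little in front of the middle of the chamber: an upright cylinder of 42 mm radius and 42 mm height that ends in a hemisphere of 42 mm radius; 84 mm high in all. Origin: centre of its underside
- former_top (a point): highest point of the former's dome, 108 mm above the table, 20 mm below the kiln's rim
- kiln_lid (a joint): angle of the kiln's lid, rad: 0 closed, grows as it opens, stop at 1.15. It starts half open, sloping over the chamber, and its stiff hinge keeps it where it is left (some 2 to 4 N at the handle push it down). Lid: steel plate 250 x 270 x 20 mm, its underside on the rim when closed
- lid_hinge (a point): middle of the lid's hinge line, on the underside of the lid at the rim's far (+x of the kiln) edge; the line runs along the kiln's y
- lid_handle (a point): middle of the lid's handle, a black bar 11 mm thick and 120 mm long parallel to the hinge, 220 mm from the hinge along the lid; its axis is 35 mm above the lid's outer face (55 mm from the underside)
- jar: bystander: closed glass jar, 68 mm diameter, 100 mm high; origin: centre of its underside
- pail: bystander: open metal pail, 92 mm diameter at the rim, 95 mm high; origin: centre of its underside
- tin: bystander: tin can, 76 mm diameter, 110 mm high; origin: centre of its underside
There are look-alikes about, which are no part of the job. Of the things that look like the blank, the larger one is meant.

How it is judged:
On the way:
1. with the lid still open, the blank rests balanced on top of the dome, let go (horizontal distance between blank and former_top below 0.01 m and angle between blank's own z axis and vertical below 0.22 rad and z of blank in the frame of former_top between -0.008 and 0.008 m and contact force between blank and former above 0.3 N and contact force between the fingers and blank below 0.05 N and linear speed of blank below 0.04 m/s and value of joint kiln_lid above 0.6 rad), for 0.3 s.
At the end, for the whole second after the job is handed in: the blank rests still and free on the former's dome only, its centre within 10 mm of the top of the dome and tilted less than 0.22 rad (12.6 degrees), and the lid is closed (below 0.04 rad); the former stands upright within 20 mm of where it was (horizontal distance between blank and former_top below 0.01 m and angle between blank's own z axis and vertical below 0.22 rad and z of blank in the frame of former_top between -0.008 and 0.008 m and contact force between blank and former above 0.3 N and contact force between the fingers and blank below 0.05 N and linear speed of blank below 0.04 m/s and value of joint kiln_lid below 0.04 rad and angle between former's own z axis and vertical below 0.05 rad and distance of former from where it was at the start of the episode below 0.02 m); the robot touches nothing.
It fails at once if the blank is dropped (moves faster than 0.45 m/s while not held) (contact force between the fingers and blank below 0.01 N and linear speed of blank above 0.45 m/s).
It fails at once if the lid is slammed (closes faster than 1.5 rad/s) (velocity of joint kiln_lid below -1.5 rad/s).
It fails at once if the former is shoved more than 20 mm or tipped (distance of former from where it was at the start of the episode above 0.02 m or angle between former's own z axis and vertical above 0.3 rad).
It fails at once if the jar, pail or tin is moved more than 30 mm or tipped (distance of any of jar, pail, tin from where it was at the start of the episode above 0.03 m or angle between any of jar, pail, tin's own z axis and vertical above 0.3 rad).
It also fails if it takes over 69 s, if anything falls off the work surface, if the arm or the gripper's body presses on something with over 40 N, if the wrist force passes 120 N, or if a joint passes its speed limit or range.

ROBOT

A 6-joint arm with a two-finger parallel gripper is mounted at the origin on the work surface. World frame = base frame: x ahead of the robot, y to its left, z up, the work surface at z = 0. Lengths are in m, angles in rad, forces in N, time in s.
With the tool pointing down it reaches from about 0.225 to 0.875 m from the base axis. Payload 3.4 kg.
Tool frame: the origin (TCP) lies where the fingers leave the gripper's body, on its centre line; the fingertips stand 73 mm ahead of it and the grasp point (between the pads) lies 54 mm ahead of it (manip.pinch_z is the distance from the TCP to the grasp point, in m); z points along the fingers, y is the line along which they close (so a half turn about z gives the same grasp; the last joint's range is limited). The gripper opens to 85 mm and grips with 20 to 120 N. Pads are 22 mm wide; open, the fingers measure 114 mm over their backs; the gripper's body (76 mm by 85 mm) begins 54 mm behind the grasp point. The pads swing forward as they close: fully open they stand 13 mm farther back than shut.
Start: joints at [1.071, 0.276, 1.505, -0, 1.361, -0.121], TCP at [0.213, 0.534, 0.304] pointing down, gripper open.
Joint ranges: [-2.89, 2.89], [-0.75, 2.08], [0.22, 2.7], [-1.18, 4.32], [0.11, 2.71], [-2.7, 2.7]. Speed limits (rad/s): [2.57, 2.57, 3.14, 3.14, 3.14, 3.14].

INTERFACE

Orientations are given as a unit quaternion [w, x, y, z].
In Python, from rig import readout, imaging, manip gives the robot as it stands. The module is installed in compiled form; this text tells all that it offers.
- The arm moves only by the tool servo_tool, never from a script. Its argument "moves" is a list of rows, each an object with "dp": the shift along the tool's x, y, z in units of 0.2 m (1.0 is 0.2 m), a list of three; "delta_rot": the turn, a rotation vector about the tool's x, y, z in units of 0.1 rad (1.0 is 0.1 rad), a list of three; "fingers": the opening, from 0 (shut) to 1 (fully open). In form: [{"dp": [dx, dy, dz], "delta_rot": [wx, wy, wz], "fingers": fingers}, ...]. A call has 1 to 5 rows; each row shifts and turns the commanded pose from where the row before left it, along the tool's axes as they then stand; what a row does not reach is not made up. A row lasts 1/10 s, in which the tool goes at most 50 mm and 8.59 degrees, less where a joint would pass 70% of its speed; a pose out of reach is approached as far as the arm can. A call with a number of a shift or a turn outside -1 to 1 is refused whole. A call with a gripper value outside its range is refused whole. The fingers move at their own pace and stop on an object; "force" is the grip in N (left out, the last holds). Time passes only in rows, so rows that do not move let the fingers close. It gives the time, the measured TCP pose, the force, the opening and the grip force at its end, in the units of the state.
- readout.get_state(): the state, without advancing time (a new reading comes with each control period).
- imaging.get_image(name): name is "side" or "top" or "wrist"; returns (picture, depth): 420x560x3 uint8, red, green, blue; 420x560 float32, m along the optical axis (not along the pixel's ray), 0 where there is no reading.
- imaging.calibration(name): a dict with "intrinsics" (3x3 intrinsics, pixels), "dist" ([k1, k2, p1, p2, k3] as OpenCV has them; the pictures are not rectified), "R" (3x3) and "t" (3): a world point X has camera coordinates R X + t; the wrist camera has in their place "hand_eye" (4x4, takes a point from camera to tool coordinates, whose origin is the TCP and whose axes are the flange's). Camera axes: x right, y down, z forward; pixel columns grow to the right and rows downward; lengths in m; the calibration is good to about 2 mm. A picture is of the moment at which its call begins: read the wrist's pose just before it. calibration takes no time and is no camera call.
- manip.sign_off(): hands the job in; it is judged then, once.
The state is a dict: "clock": time; "qpos": joint angles; "qd": joint speeds; "effort": joint torques, N m; "position": TCP position; "ee_rot": TCP orientation; "contact_force": force on the tool from outside, world axes, zero at the start; "moment": the same for the moment, N m; "width": finger opening in m; "gripper_force": force on a finger pad.
Only numpy, scipy, OpenCV 4.12 (cv2) and the standard library are available. Lean on these libraries where they do the work, as an engineer would, in place of code of your own. Each camera call takes 0.05 s, during which the arm holds its last target. There are 200 camera calls.

## Working session

There is one attempt and no reset: what is moved stays moved. The work goes in short steps, Python scripts to look and compute and a tool call to move; the robot and the scene stay as the last step left them, time stands still between calls to the robot, and variables do not carry over. Pictures are saved under pics/ and viewed, at most 10 in all, crops included, and the job is handed in when it is done.

Besides the shell and the picture viewer there is one more tool, called as a command line: name --argument value ..., lists and objects as JSON in quotes. servo_tool: Moves the arm, as the interface text tells. Its arguments: {"type":"object","properties":{"moves":{"type":"array"},"force":{"type":"number"}},"required":["moves"]}

```bash
mkdir -p pics
cat > h.py <<'E'
import numpy as np, cv2
from rig import readout, imaging, manip
from scipy.spatial.transform import Rotation as Rn
def cam(name):
    s=readout.get_state(); im,d=imaging.get_image(name); c=imaging.calibration(name)
    K=np.array(c["intrinsics"]); D=np.array(c["dist"])
    if name=="wrist":
        H=np.array(c["hand_eye"]); q=s["ee_rot"]; Rt=Rn.from_quat([q[1],q[2],q[3],q[0]]).as_matrix()
        Rw=Rt@H[:3,:3]; o=Rt@H[:3,3]+np.array(s["position"])
    else:
        Rw=np.array(c["R"]).T; o=-Rw@np.array(c["t"])
    return im,d,K,D,Rw,o
def cloud(v):
    im,d,K,D,Rw,o=v
    h,w=d.shape; u=np.stack(np.meshgrid(np.arange(w),np.arange(h)),-1).reshape(-1,1,2).astype(np.float64)
    n=cv2.undistortPoints(u,K,D).reshape(h,w,2)
    P=np.dstack([n,np.ones((h,w))])*d[...,None]
    return P@Rw.T+o
def plane(v,px,z):
    im,d,K,D,Rw,o=v
    n=cv2.undistortPoints(np.array(px,float).reshape(-1,1,2),K,D).reshape(-1,2)
    r=np.c_[n,np.ones(len(n))]@Rw.T
    return o+r*((z-o[2])/r[:,2])[:,None]
def save(v,fn): cv2.imwrite(fn,cv2.cvtColor(v[0],cv2.COLOR_RGB2BGR))
E
python3 - <<'E'
from h import *
for n in ["top","side"]:
    v=cam(n); save(v,f"pics/{n}0.png"); print(n,v[5],v[4][:,2])
    np.savez(f"{n}0.npz",*v)
print({k:np.round(x,3) for k,x in readout.get_state().items()}, manip.pinch_z)
print(imaging.calibration("wrist")["hand_eye"])
E
```

```text
top [ 0.43854233 -0.01409437  1.37870685] [ 0.158824    0.01023988 -0.98725381]
side [1.40595955 0.03248507 1.26919301] [-0.5473404  -0.01946319 -0.83668374]
{'clock': np.float64(0.1), 'qpos': array([ 1.071,  0.277,  1.506,  0.   ,  1.361, -0.121]), 'qd': array([-0.001, -0.003, -0.001,  0.   , -0.001, -0.001]), 'effort': array([ 1.0000e-03, -4.1770e+01, -2.4641e+01, -0.0000e+00,  6.0000e-03,
        0.0000e+00]), 'position': array([0.212, 0.534, 0.303]), 'ee_rot': array([-0.   ,  0.188,  0.982, -0.001]), 'contact_force': array([0.235, 0.065, 0.059]), 'moment': array([-0.016, -0.078,  0.069]), 'gripper_force': np.float64(0.0), 'width': np.float64(0.085)} 0.0539
[[-5.37264624e-04 -9.50656270e-01 -3.10245656e-01  7.97895099e-02]
 [ 9.99999761e-01 -3.75782411e-04 -5.80264662e-04 -3.57992674e-04]
 [ 4.35047379e-04 -3.10245893e-01  9.50656245e-01 -6.94155230e-02]
 [ 0.00000000e+00  0.00000000e+00  0.00000000e+00  1.00000000e+00]]
```

View pics/top0.png

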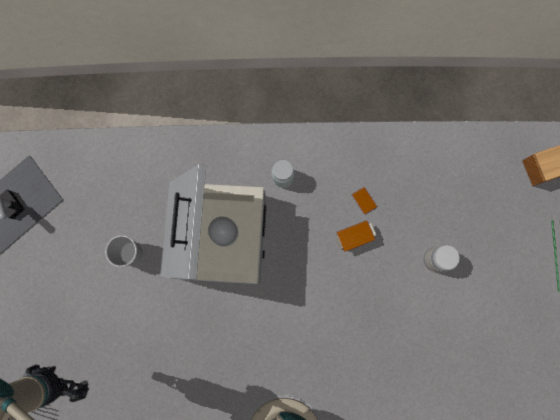

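View pics/side0.png

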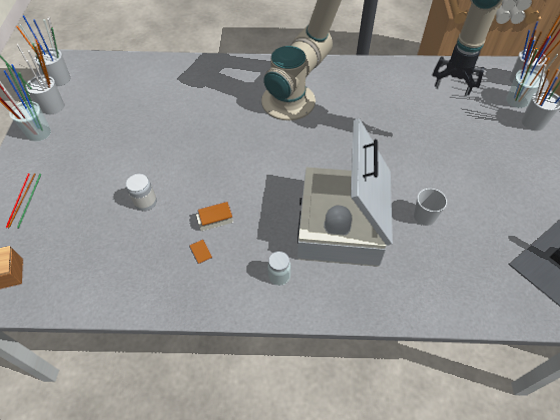

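The top view shows the blank at about (356,236) and the small decoy at (364,200). The dome is at (223,231), in the kiln, with the lid sloping over the left side at columns 165-205. The pail is at (122,251), the jar at (283,173) and the tin at (443,258). The side view agrees with this.

```bash
cat > m.py <<'E'
from h import *
for n in ["top","side"]:
    z=np.load(f"{n}0.npz"); v=[z[f"arr_{i}"] for i in range(6)]; P=cloud(v); im=v[0].astype(int)
    hsv=cv2.cvtColor(v[0],cv2.COLOR_RGB2HSV)
    m=((hsv[...,0]<18)&(hsv[...,1]>200)&(hsv[...,2]>100)).astype(np.uint8)
    k,lab,st,ce=cv2.connectedComponentsWithStats(m)
    for i in range(1,k):
        if st[i,4]<120: continue
        zz=np.median(P[lab==i][:,2]); 
        cn=np.argwhere(lab==i)[:,::-1].astype(np.float32)
        (c,wh,a)=cv2.minAreaRect(cn); b=cv2.boxPoints((c,wh,a))
        W=plane(v,b,0.053 if zz>.03 else .008)[:,:2]; 
        e=[(np.linalg.norm(W[j]-W[j-1]).round(3),np.degrees(np.arctan2(*(W[j]-W[j-1])[::-1])).round(1)) for j in (1,2)]
        print(n,"amber",ce[i].round(1),st[i,4],"z",zz.round(4),"c",W.mean(0).round(4),"cdepth",np.median(P[lab==i],0).round(4),e)
    # kiln region cloud
    near=(np.abs(P[...,0]-0.45)<.35)&(v[1]>0)
    # height map objects
    obj=(near&(P[...,2]>.03)&(np.abs(P[...,1])<0.65)).astype(np.uint8)
    k,lab,st,ce=cv2.connectedComponentsWithStats(obj)
    for i in range(1,k):
        if st[i,4]<80: continue
        Q=P[lab==i]; print(n,"obj",ce[i].round(0),st[i,4],"min",Q.min(0).round(3),"max",Q.max(0).round(3),"med",np.median(Q,0).round(3))
E
python3 m.py
```

```text
top amber [364.2 200.4] 294 z 0.0075 c [ 0.6936 -0.2613] cdepth [ 0.693  -0.2612  0.0075] [(np.float64(0.042), np.float64(-58.4)), (np.float64(0.069), np.float64(-150.1))]
top amber [355.6 235.8] 628 z 0.0541 c [ 0.5789 -0.2229] cdepth [ 0.5783 -0.2229  0.0541] [(np.float64(0.094), np.float64(-69.2)), (np.float64(0.059), np.float64(-160.6))]
top obj [283. 173.] 463 min [ 0.738 -0.041  0.03 ] max [0.799 0.023 0.109] med [ 0.763 -0.01   0.1  ]
top obj [206. 227.] 6284 min [0.444 0.043 0.03 ] max [0.734 0.331 0.359] med [0.591 0.201 0.212]
top obj [223. 231.] 698 min [0.553 0.129 0.03 ] max [0.648 0.222 0.114] med [0.594 0.166 0.095]
top obj [356. 235.] 752 min [ 0.534 -0.281  0.031] max [ 0.626 -0.168  0.061] med [ 0.58  -0.223  0.054]
top obj [120. 251.] 535 min [0.497 0.419 0.03 ] max [0.584 0.511 0.101] med [0.543 0.486 0.071]
top obj [442. 258.] 706 min [ 0.47  -0.508  0.031] max [ 0.543 -0.433  0.118] med [ 0.506 -0.459  0.109]
top obj [ 36. 392.] 2872 min [0.175 0.417 0.243] max [0.272 0.599 0.626] med [0.225 0.499 0.447]
side obj [469.  45.] 2648 min [0.176 0.459 0.244] max [0.281 0.602 0.591] med [0.239 0.52  0.427]
side obj [350. 205.] 7746 min [0.447 0.043 0.03 ] max [0.739 0.332 0.358] med [0.64  0.198 0.129]
side obj [140. 190.] 710 min [ 0.474 -0.509  0.03 ] max [ 0.55  -0.433  0.119] med [ 0.527 -0.463  0.101]
side obj [430. 204.] 707 min [0.496 0.418 0.03 ] max [0.59  0.509 0.102] med [0.533 0.467 0.068]
side obj [213. 214.] 569 min [ 0.537 -0.283  0.03 ] max [ 0.626 -0.168  0.061] med [ 0.585 -0.226  0.053]
side obj [278. 264.] 427 min [ 0.743 -0.044  0.031] max [0.8   0.021 0.107] med [ 0.782 -0.009  0.099]
```

```bash
cat > m2.py <<'E'
from h import *
from scipy.optimize import least_squares
for n in ["top","side"]:
    z=np.load(f"{n}0.npz"); v=[z[f"arr_{i}"] for i in range(6)]; P=cloud(v)
    hsv=cv2.cvtColor(v[0],cv2.COLOR_RGB2HSV)
    # sphere fit for the dome
    ok=(v[1]>0)&(np.hypot(P[...,0]-.594,P[...,1]-.17)<.04)&(P[...,2]>.07)&(P[...,2]<.115)
    Q=P[ok]
    f=lambda p,Q=Q:np.linalg.norm(Q-[p[0],p[1],p[2]],axis=1)-.042
    r=least_squares(f,[.594,.17,.066],loss="soft_l1",f_scale=.002)
    print(n,"dome",len(Q),r.x.round(4),"rms",np.std(f(r.x)).round(4),"topmost",Q[Q[:,2]>.1].mean(0).round(4),Q[:,2].max().round(4))
    # rim points
    rim=(v[1]>0)&(np.abs(P[...,2]-.128)<.006)&(np.abs(P[...,0]-.59)<.17)&(P[...,1]>.03)&(P[...,1]<.3)
    R=P[rim]; (c,wh,a)=cv2.minAreaRect(R[:,:2].astype(np.float32)); print(n,"rim",len(R),c,wh,a,"z",np.median(R[:,2]).round(4))
    # lid plane by ransac
    L=P[(v[1]>0)&(P[...,2]>.17)&(P[...,2]<.37)&(np.abs(P[...,0]-.59)<.17)&(P[...,1]>.1)&(P[...,1]<.36)]
    rng=np.random.default_rng(0); best=None
    for _ in range(300):
        a,b,c=L[rng.choice(len(L),3,False)]; nn=np.cross(b-a,c-a); l=np.linalg.norm(nn)
        if l<1e-6: continue
        nn/=l; inl=np.abs((L-a)@nn)<.003
        if best is None or inl.sum()>best.sum(): best=inl
    I=L[best]; c=I.mean(0); nn=np.linalg.svd(I-c)[2][2]; nn*=np.sign(nn[2])
    print(n,"lid n",nn.round(3),"angle",np.arccos(nn[2]).round(3),"az",np.degrees(np.arctan2(nn[1],nn[0])).round(1),"pt",c.round(4),best.sum(),len(L),"zmax",I.max(0).round(3),I.min(0).round(3))
    O=L[((L-c)@nn)>.025]; O2=L[((L-c)@nn)<-.025]
    for q in (O,O2):
        if len(q)>20: print("  handle?",len(q),q.mean(0).round(4),q.min(0).round(3),q.max(0).round(3))
E
python3 m2.py
```

```text
top dome 572 [0.6002 0.1716 0.0665] rms 0.0019 topmost [0.5992 0.1706 0.1047] 0.1137
top rim 1706 (0.5882773399353027, 0.17144007980823517) (0.23171760141849518, 0.27269840240478516) 85.89971160888672 z 0.1289
top lid n [0.061 0.858 0.51 ] angle 1.036 az 85.9 pt [0.59   0.2408 0.2829] 2467 3549 zmax [0.732 0.313 0.359] [0.456 0.186 0.17 ]
  handle? 285 [0.5919 0.2428 0.3509] [0.528 0.23  0.339] [0.658 0.252 0.356]
side dome 345 [0.5998 0.1707 0.0655] rms 0.0023 topmost [0.6038 0.17   0.1043] 0.1128
side rim 1443 (0.5893557667732239, 0.18094374239444733) (0.2519317865371704, 0.2763828933238983) 86.19781494140625 z 0.1279
side lid n [0.067 0.86  0.507] angle 1.039 az 85.5 pt [0.612 0.245 0.273] 2142 3075 zmax [0.733 0.314 0.358] [0.455 0.185 0.17 ]
  handle? 170 [0.5977 0.2427 0.3502] [0.53  0.231 0.341] [0.658 0.252 0.357]
```

```bash
cat > plan.py <<'E'
from h import *
import json
def Rtool(az,tilt=0.,):
    """tool down, tool x at azimuth az (deg), body leaning tilt rad towards +x"""
    a=np.radians(az); x=np.array([np.cos(a),np.sin(a),0]); z=np.array([0,0,-1.]); y=np.cross(z,x)
    return Rn.from_matrix(np.c_[x,y,z])*Rn.from_rotvec([0,-tilt,0])
def cur():
    s=readout.get_state(); q=s["ee_rot"]; return np.array(s["position"]),Rn.from_quat([q[1],q[2],q[3],q[0]])
PZ=manip.pinch_z
def tcp(grasp,R): return np.array(grasp)-R.as_matrix()[:,2]*PZ
def plan(wps,f,dec=2,start=None):
    """wps: (pos,R,n). prints rows"""
    p,R=start or cur(); out=[]
    for P,RR,n in wps:
        p0,P=p,np.array(P)
        for k in range(n):
            tgt=p+(P-p)/(n-k)
            dp=(R.inv().apply(tgt-p)/.2).round(dec); dr=((R.inv()*RR).as_rotvec()/(n-k)/.1).round(dec)
            p=p+R.apply(dp*.2); R=R*Rn.from_rotvec(dr*.1)
            out.append((dp+0.,dr+0.,f))
    for i,(a,b,c) in enumerate(out):
        print('{"dp":%s,"delta_rot":%s,"fingers":%g},'%(a.tolist(),b.tolist(),c)+("\n" if i%5==4 else ""))
    return p,R
def show():
    s=readout.get_state(); p,R=cur(); x=R.as_matrix()[:,0]; z=R.as_matrix()[:,2]
    print("t",s["clock"].round(2),"p",p.round(4),"grasp",(p+z*PZ).round(4),"az",np.degrees(np.arctan2(x[1],x[0])).round(2),"z",z.round(3),"q",s["qpos"].round(3),"w",s["width"],"gf",s["gripper_force"],"F",s["contact_force"].round(2))
E
python3 - <<'E'
from plan import *
show(); A=Rtool(110.5)
M=Rtool(135)
plan([((.30,.16,.34),M,10),((.40,-.08,.33),A,7),((.58-.02,-.223+.0,.27),A,6)],1)
E
```

```text
Traceback (most recent call last):
  File "plan.py", line 26, in show
    print("t",s["clock"].round(2),"p",p.round(4),"grasp",(p+z*PZ).round(4),"az",np.degrees(np.arctan2(x[1],x[0])).round(2),"z",z.round(3),"q",s["qpos"].round(3),"w",s["width"],"gf",s["gripper_force"],"F",s["contact_force"].round(2))
              ^^^^^^^^^^^^^^^^
AttributeError: 'float' object has no attribute 'round'
```

```bash
sed -i 's/s\["clock"\].round(2)/round(float(s["clock"]),2)/' plan.py
python3 - <<'E'
from plan import *
show(); A=Rtool(110.5)
M=Rtool(135)
plan([((.30,.16,.34),M,10),((.40,-.08,.33),A,7),((.58,-.224,.25),A,6)],1)
E
```

```text
t 0.1 p [0.2125 0.5339 0.3031] grasp [0.2124 0.5339 0.2492] az 158.3 z [-0.001 -0.001 -1.   ] q [ 1.071  0.277  1.506  0.     1.361 -0.121] w 0.08545492884239471 gf 0.0 F [0.24 0.07 0.06]
{"dp":[-0.11, -0.16, -0.02],"delta_rot":[0.0, 0.0, 0.41],"fingers":1},
{"dp":[-0.12, -0.15, -0.02],"delta_rot":[0.0, 0.0, 0.41],"fingers":1},
{"dp":[-0.12, -0.15, -0.02],"delta_rot":[0.0, 0.0, 0.41],"fingers":1},
{"dp":[-0.13, -0.14, -0.02],"delta_rot":[0.0, 0.0, 0.41],"fingers":1},
{"dp":[-0.13, -0.14, -0.02],"delta_rot":[0.0, 0.0, 0.4],"fingers":1},

{"dp":[-0.14, -0.13, -0.02],"delta_rot":[0.0, 0.0, 0.41],"fingers":1},
{"dp":[-0.14, -0.13, -0.02],"delta_rot":[0.0, 0.0, 0.4],"fingers":1},
{"dp":[-0.15, -0.12, -0.01],"delta_rot":[-0.01, 0.0, 0.41],"fingers":1},
{"dp":[-0.16, -0.11, -0.02],"delta_rot":[0.0, 0.0, 0.4],"fingers":1},
{"dp":[-0.16, -0.11, -0.01],"delta_rot":[-0.01, 0.0, 0.41],"fingers":1},

{"dp":[-0.17, -0.07, 0.01],"delta_rot":[0.0, 0.0, 0.61],"fingers":1},
{"dp":[-0.18, -0.06, 0.01],"delta_rot":[0.0, 0.0, 0.61],"fingers":1},
{"dp":[-0.18, -0.05, 0.01],"delta_rot":[0.0, 0.0, 0.61],"fingers":1},
{"dp":[-0.18, -0.04, 0.0],"delta_rot":[0.0, 0.0, 0.61],"fingers":1},
{"dp":[-0.18, -0.03, 0.01],"delta_rot":[0.0, 0.0, 0.61],"fingers":1},

{"dp":[-0.18, -0.01, 0.0],"delta_rot":[0.0, 0.0, 0.61],"fingers":1},
{"dp":[-0.19, -0.01, 0.01],"delta_rot":[0.01, 0.0, 0.61],"fingers":1},
{"dp":[-0.16, 0.1, 0.07],"delta_rot":[0.0, 0.0, 0.0],"fingers":1},
{"dp":[-0.17, 0.1, 0.07],"delta_rot":[0.0, 0.0, 0.0],"fingers":1},
{"dp":[-0.16, 0.1, 0.06],"delta_rot":[0.0, 0.0, 0.0],"fingers":1},

{"dp":[-0.17, 0.1, 0.07],"delta_rot":[0.0, 0.0, 0.0],"fingers":1},
{"dp":[-0.16, 0.1, 0.06],"delta_rot":[0.0, 0.0, 0.0],"fingers":1},
{"dp":[-0.17, 0.1, 0.07],"delta_rot":[0.0, 0.0, 0.0],"fingers":1},
```

servo_tool --moves '[{"dp":[-0.11,-0.16,-0.02],"delta_rot":[0,0,0.41],"fingers":1},{"dp":[-0.12,-0.15,-0.02],"delta_rot":[0,0,0.41],"fingers":1},{"dp":[-0.12,-0.15,-0.02],"delta_rot":[0,0,0.41],"fingers":1},{"dp":[-0.13,-0.14,-0.02],"delta_rot":[0,0,0.41],"fingers":1},{"dp":[-0.13,-0.14,-0.02],"delta_rot":[0,0,0.4],"fingers":1}]'

```text
clock: 0.6
position: [0.2562, 0.3456, 0.3237]
ee_rot: [0.0, 0.288, 0.958, -0.0]
contact_force: [1.2, 0.4, 0.6]
width: 0.0856
gripper_force: 0.0
```

servo_tool --moves '[{"dp":[-0.14,-0.13,-0.02],"delta_rot":[0,0,0.41],"fingers":1},{"dp":[-0.14,-0.13,-0.02],"delta_rot":[0,0,0.4],"fingers":1},{"dp":[-0.15,-0.12,-0.01],"delta_rot":[0,0,0.41],"fingers":1},{"dp":[-0.16,-0.11,-0.02],"delta_rot":[0,0,0.4],"fingers":1},{"dp":[-0.16,-0.11,-0.01],"delta_rot":[0,0,0.41],"fingers":1}]'

```text
clock: 1.1
position: [0.3004, 0.1585, 0.34]
ee_rot: [0.0, 0.383, 0.924, 0.0]
contact_force: [0.2, -0.1, 0.5]
width: 0.0854
gripper_force: 0.0
```

Tracking is exact, so I'll continue.

servo_tool --moves '[{"dp":[-0.17,-0.07,0.01],"delta_rot":[0,0,0.61],"fingers":1},{"dp":[-0.18,-0.06,0.01],"delta_rot":[0,0,0.61],"fingers":1},{"dp":[-0.18,-0.05,0.01],"delta_rot":[0,0,0.61],"fingers":1},{"dp":[-0.18,-0.04,0],"delta_rot":[0,0,0.61],"fingers":1},{"dp":[-0.18,-0.03,0.01],"delta_rot":[0,0,0.61],"fingers":1}]'

```text
clock: 1.6
position: [0.371, -0.0132, 0.3318]
ee_rot: [0.0, 0.52, 0.854, 0.0]
contact_force: [0.0, 0.1, -0.4]
width: 0.0854
gripper_force: 0.0
```

servo_tool --moves '[{"dp":[-0.18,-0.01,0],"delta_rot":[0,0,0.61],"fingers":1},{"dp":[-0.19,-0.01,0.01],"delta_rot":[0,0,0.61],"fingers":1},{"dp":[-0.16,0.1,0.07],"delta_rot":[0,0,0],"fingers":1},{"dp":[-0.17,0.1,0.07],"delta_rot":[0,0,0],"fingers":1},{"dp":[-0.16,0.1,0.06],"delta_rot":[0,0,0],"fingers":1}]'

```text
clock: 2.1
position: [0.4905, -0.1521, 0.2888]
ee_rot: [-0.0, 0.57, 0.821, -0.0]
contact_force: [-0.1, -0.7, 0.9]
width: 0.0854
gripper_force: 0.0
```

servo_tool --moves '[{"dp":[-0.17,0.1,0.07],"delta_rot":[0,0,0],"fingers":1},{"dp":[-0.16,0.1,0.06],"delta_rot":[0,0,0],"fingers":1},{"dp":[-0.17,0.1,0.07],"delta_rot":[0,0,0],"fingers":1},{"dp":[0,0,0],"delta_rot":[0,0,0],"fingers":1}]'

```text
clock: 2.5
position: [0.5837, -0.2264, 0.246]
ee_rot: [-0.001, 0.571, 0.821, -0.0]
contact_force: [0.1, 0.6, -1.2]
width: 0.085
gripper_force: 0.0
```

```bash
cat > blank.py <<'E'
from plan import *
import sys
show(); v=cam("wrist"); save(v,sys.argv[1]); P=cloud(v)
hsv=cv2.cvtColor(v[0],cv2.COLOR_RGB2HSV)
m=((hsv[...,0]<18)&(hsv[...,1]>150)&(hsv[...,2]>60)).astype(np.uint8)
k,lab,st,ce=cv2.connectedComponentsWithStats(m)
for i in range(1,k):
    if st[i,4]<300: continue
    Q=P[(lab==i)&(v[1]>0)]; zz=np.median(Q[:,2])
    top=(lab==i)&(np.abs(P[...,2]-zz)<.005)
    W=plane(v,np.argwhere(top)[:,::-1],0.053 if zz>.03 else .008)[:,:2].astype(np.float32)
    c,wh,a=cv2.minAreaRect(W); print(st[i],ce[i].round(0),"z",zz.round(4),"c",np.round(c,4),"wh",np.round(wh,4),"a",round(a,2))
E
python3 blank.py pics/w1.png
```

```text
t 2.5 p [ 0.5837 -0.2264  0.246 ] grasp [ 0.5836 -0.2263  0.1921] az 110.42 z [-0.002  0.    -1.   ] q [-4.810e-01  3.880e-01  1.482e+00 -1.000e-03  1.273e+00 -8.370e-01] w 0.0849923414496321 gf 0.0 F [ 0.13  0.58 -1.21]
[ 233  129   85  123 9976] [274. 189.] z 0.0525 c [ 0.579 -0.221] wh [0.0626 0.0974] a 20.3
[ 332  228   79   55 3369] [372. 255.] z 0.0052 c [ 0.6918 -0.2586] wh [0.0732 0.047 ] a 30.07
```

View pics/w1.png

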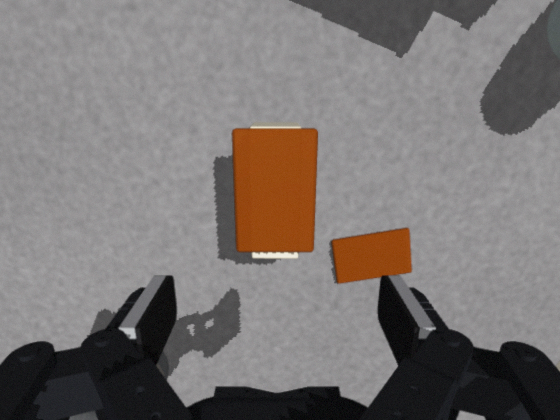

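The wrist view shows the blank at (274,189), lying lengthwise on the brick, and the decoy at (372,255). The sizes and height check out: 97x63 mm and z 0.0525. Next I plan a leaned grasp.

Run:
```python
from plan import *
A=Rtool(110.3,.45); g=np.array([.579,-.222,.049]); d=A.as_matrix()[:,2]*.050
T=g-d; print(T)
plan([(T+[0,0,.06],A,5),(T,A,4)],1)
```

```text
[ 0.57145475 -0.20160253  0.09402236]
{"dp":[0.02, 0.0, 0.09],"delta_rot":[0.0, -0.91, 0.01],"fingers":1},
{"dp":[0.03, 0.0, 0.09],"delta_rot":[-0.01, -0.9, 0.01],"fingers":1},
{"dp":[0.04, 0.0, 0.09],"delta_rot":[0.0, -0.91, 0.0],"fingers":1},
{"dp":[0.05, 0.0, 0.08],"delta_rot":[-0.01, -0.9, 0.01],"fingers":1},
{"dp":[0.07, -0.01, 0.08],"delta_rot":[0.0, -0.91, 0.0],"fingers":1},

{"dp":[0.03, 0.0, 0.07],"delta_rot":[0.0, 0.0, 0.0],"fingers":1},
{"dp":[0.03, 0.0, 0.07],"delta_rot":[0.0, 0.0, 0.0],"fingers":1},
{"dp":[0.03, 0.0, 0.06],"delta_rot":[0.0, 0.0, 0.0],"fingers":1},
{"dp":[0.04, 0.0, 0.07],"delta_rot":[0.0, 0.0, 0.0],"fingers":1},
```

servo_tool --moves '[{"dp":[0.02,0,0.09],"delta_rot":[0,-0.91,0],"fingers":1},{"dp":[0.03,0,0.09],"delta_rot":[-0.01,-0.9,0.01],"fingers":1},{"dp":[0.04,0,0.09],"delta_rot":[0,-0.91,0],"fingers":1},{"dp":[0.05,0,0.08],"delta_rot":[-0.01,-0.9,0.01],"fingers":1},{"dp":[0.07,-0.01,0.08],"delta_rot":[0,-0.91,0],"fingers":1}]'

```text
clock: 3.05
position: [0.5697, -0.1992, 0.1571]
ee_rot: [0.187, 0.556, 0.8, -0.127]
contact_force: [-1.3, -1.5, -0.4]
width: 0.0852
gripper_force: 0.0
```

servo_tool --moves '[{"dp":[0.03,0,0.07],"delta_rot":[0,0,0],"fingers":1},{"dp":[0.03,0,0.07],"delta_rot":[0,0,0],"fingers":1},{"dp":[0,0,0],"delta_rot":[0,0,0],"fingers":1}]'

```text
clock: 3.35
position: [0.5687, -0.2001, 0.1243]
ee_rot: [0.183, 0.556, 0.801, -0.128]
contact_force: [0.8, 0.2, 0.3]
width: 0.0853
gripper_force: 0.0
```

Run:
```python
from plan import *
show()
A=Rtool(110.3,.45); g=np.array([.579,-.222,.049]); d=A.as_matrix()[:,2]*.050
plan([(g-d,A,2)],1,3)
```

```text
t 3.35 p [ 0.5687 -0.2001  0.1243] grasp [ 0.5768 -0.2221  0.0758] az 110.48 z [ 0.151 -0.408 -0.9  ] q [-0.284  0.414  1.888 -0.613  0.653 -0.183] w 0.08526840163648235 gf 0.0 F [0.82 0.2  0.33]
{"dp":[0.028, 0.005, 0.071],"delta_rot":[-0.001, 0.0, 0.015],"fingers":1},
{"dp":[0.027, 0.006, 0.07],"delta_rot":[-0.001, 0.001, 0.014],"fingers":1},
```

servo_tool --moves '[{"dp":[0.028,0.005,0.071],"delta_rot":[0,0,0.015],"fingers":1},{"dp":[0.027,0.006,0.07],"delta_rot":[0,0,0.014],"fingers":1},{"dp":[0,0,0],"delta_rot":[0,0,0],"fingers":1}]'

```text
clock: 3.65
position: [0.5729, -0.2026, 0.0951]
ee_rot: [0.184, 0.557, 0.799, -0.127]
contact_force: [-0.2, 0.3, 0.6]
width: 0.0854
gripper_force: 0.0
```

Run:
```python
from plan import *
show()
A=Rtool(110.3,.45); print(cur()[0]+A.as_matrix()[:,2]*.05)
```

```text
t 3.65 p [ 0.5729 -0.2026  0.0951] grasp [ 0.5811 -0.2247  0.0466] az 110.21 z [ 0.152 -0.409 -0.9  ] q [-0.286  0.46   1.908 -0.669  0.598 -0.112] w 0.08541554914314856 gf 0.0 F [-0.18  0.29  0.62]
[ 0.58040198 -0.22302112  0.05009588]
```

servo_tool --moves '[{"dp":[0,0,0],"delta_rot":[0,0,0],"fingers":0.8},{"dp":[0,0,0],"delta_rot":[0,0,0],"fingers":0.7},{"dp":[0,0,0],"delta_rot":[0,0,0],"fingers":0.65},{"dp":[0,0,0],"delta_rot":[0,0,0],"fingers":0.6},{"dp":[0,0,0],"delta_rot":[0,0,0],"fingers":0.6}]' --force 40

```text
clock: 4.15
position: [0.5742, -0.203, 0.0972]
ee_rot: [0.186, 0.557, 0.799, -0.127]
contact_force: [-2.2, 1.6, 6.4]
width: 0.063
gripper_force: 44.8
```

Run:
```python
from plan import *
show()
```

```text
t 4.15 p [ 0.5742 -0.203   0.0972] grasp [ 0.5827 -0.2251  0.0488] az 110.14 z [ 0.156 -0.41  -0.898] q [-0.286  0.457  1.906 -0.67   0.598 -0.111] w 0.0630086416130318 gf 44.805609583854675 F [-2.15  1.62  6.4 ]
```

servo_tool --moves '[{"dp":[-0.02,0,-0.05],"delta_rot":[0,0,0],"fingers":0.6},{"dp":[-0.06,0,-0.13],"delta_rot":[0,0,0],"fingers":0.6},{"dp":[-0.08,0,-0.17],"delta_rot":[0,0,0],"fingers":0.6},{"dp":[-0.06,0,-0.13],"delta_rot":[0,0,0],"fingers":0.6},{"dp":[0,0,0],"delta_rot":[0,0,0],"fingers":0.6}]'

```text
clock: 4.65
position: [0.5752, -0.2012, 0.2069]
ee_rot: [0.19, 0.557, 0.798, -0.125]
contact_force: [0.8, 0.6, -1.6]
width: 0.0632
gripper_force: 44.6
```

```bash
cat > ik.py <<'E'
from plan import *
from scipy.optimize import least_squares
D=[([1.071,.277,1.506,0,1.361,-.121],[.2125,.5339,.3031]),([-.481,.388,1.482,-.001,1.273,-.837],[.5837,-.2264,.246]),
([-.284,.414,1.888,-.613,.653,-.183],[.5687,-.2001,.1243]),([-.286,.46,1.908,-.669,.598,-.112],[.5729,-.2026,.0951])]
s=readout.get_state(); D.append((list(s["qpos"]),list(s["position"])))
def Rq(q):
    return Rn.from_euler("ZYZYZ",[q[0],q[1]+q[2],q[3],q[4],q[5]+np.pi/2])
def M(q):
    z=Rn.from_euler("Z",q[0]).as_matrix(); s2,c2,s3,c3=np.sin(q[1]),np.cos(q[1]),np.sin(q[1]+q[2]),np.cos(q[1]+q[2])
    w=Rn.from_euler("ZYZ",[q[0],q[1]+q[2],q[3]]).as_matrix()
    return np.c_[z@np.array([[1,0,0,s2,s3],[0,1,0,0,0],[0,0,1,c2,c3]]),z@[c3,0,-s3],w[:,1],Rq(q).as_matrix()[:,2]]
A=np.vstack([M(q) for q,p in D]); b=np.concatenate([p for q,p in D])
L=.002; prior=np.array([0,0.0,.3,.4,.4,0,0,.25])
th=np.linalg.lstsq(np.vstack([A,L*np.eye(8)]),np.r_[b,L*prior],rcond=None)[0]
if __name__=="__main__":
    show(); print("orient err",(Rq(s["qpos"]).inv()*cur()[1]).magnitude().round(4))
    print(th.round(3),"res",np.abs(A@th-b).max().round(4))
    for az in (225,235,246,255):
        for t in (.25,.35,.45):
            R=Rtool(az,t); T=np.array([.6,.171,.112])-R.as_matrix()[:,2]*.05
            f=lambda q:np.r_[(M(q)@th-T)*5,(Rq(q).inv()*R).as_rotvec()]
            for g in ([.28,.4,1.8,.5,1.0,-2.4],):
                r=least_squares(f,g); print(az,t,r.x.round(2),r.cost.round(5))
E
python3 ik.py; python3 -c "
from h import *
v=cam('side');np.savez('side1.npz',*v);w=cam('top');np.savez('top1.npz',*w)
cv2.imwrite('pics/c1.png',cv2.cvtColor(np.hstack([cv2.resize(v[0][130:280,150:300],(400,400)),cv2.resize(cam('wrist')[0],(400,400))]),cv2.COLOR_RGB2BGR))"
```

```text
Traceback (most recent call last):
  File "ik.py", line 12, in <module>
    A=np.vstack([M(q) for q,p in D]); b=np.concatenate([p for q,p in D])
                 ~^^^
  File "ik.py", line 11, in M
    return np.c_[z@np.array([[1,0,0,s2,s3],[0,1,0,0,0],[0,0,1,c2,c3]]),z@[c3,0,-s3],w[:,1],Rq(q).as_matrix()[:,2]]
                                                                                           ~~^^^
  File "ik.py", line 7, in Rq
    return Rn.from_euler("ZYZYZ",[q[0],q[1]+q[2],q[3],q[4],q[5]+np.pi/2])
           ~~~~~~~~~~~~~^^^^^^^^^^^^^^^^^^^^^^^^^^^^^^^^^^^^^^^^^^^^^^^^^
  File "scipy/spatial/transform/_rotation.pyx", line 1413, in scipy.spatial.transform._rotation.Rotation.from_euler
ValueError: Expected axis specification to be a non-empty string of upto 3 characters, got ZYZYZ
```

View pics/c1.png

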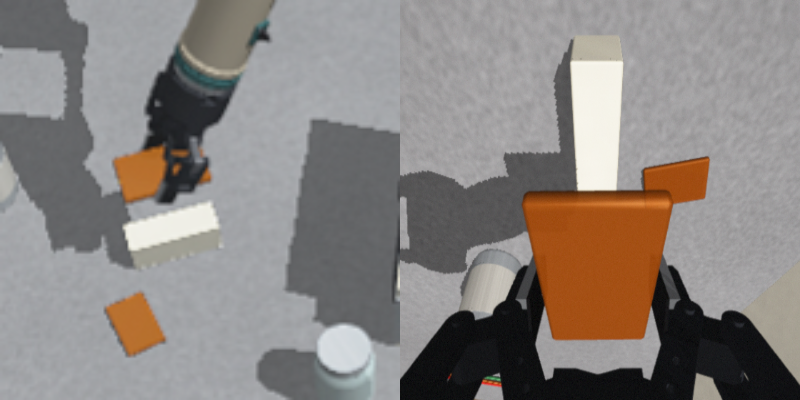

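The side crop and wrist view show the blank lifted clear of the brick and held centrally between the fingers, at about (595,265) in the right half. Next I measure its pose in the tool frame.

```bash
sed -i 's|return Rn.from_euler("ZYZYZ".*|return Rn.from_euler("ZYZ",[q[0],q[1]+q[2],q[3]])*Rn.from_euler("YZ",[q[4],q[5]+np.pi/2])|' ik.py
cat > held.py <<'E'
from plan import *
def held():
    """blank in tool frame from the wrist view: centre of underside, normal, length axis"""
    v=cam("wrist"); P=cloud(v); p,R=cur()
    hsv=cv2.cvtColor(v[0],cv2.COLOR_RGB2HSV)
    m=((hsv[...,0]<18)&(hsv[...,1]>150)&(hsv[...,2]>60)).astype(np.uint8)
    k,lab,st,ce=cv2.connectedComponentsWithStats(m); i=1+np.argmax(st[1:,4])
    S=(cv2.erode((lab==i).astype(np.uint8),np.ones((9,9)))>0)&(v[1]>0)
    Q=R.inv().apply(P[S]-p); c=np.median(Q,0)
    for _ in range(3):
        n=np.linalg.svd(Q-Q.mean(0),full_matrices=False)[2][2]; Q0=Q.mean(0); Q=Q[np.abs((Q-Q0)@n)<.003]
    n*=-np.sign(n[2])
    # outline rays onto the plane
    px=np.argwhere(lab==i)[:,::-1].astype(float)
    r=cv2.undistortPoints(px.reshape(-1,1,2),v[2],v[3]).reshape(-1,2); r=np.c_[r,np.ones(len(r))]@v[4].T
    r=R.inv().apply(r); o=R.inv().apply(v[5]-p); X=o+r*(((Q0-o)@n)/(r@n))[:,None]
    ex=np.array([1,0,0])-n[0]*n; ex/=np.linalg.norm(ex); ey=np.cross(n,ex)
    (cc,wh,a)=cv2.minAreaRect(np.c_[(X-Q0)@ex,(X-Q0)@ey].astype(np.float32))
    C=Q0+cc[0]*ex+cc[1]*ey
    print("wh",np.round(wh,4),"ang",round(a,2),"n tool",n.round(4),"world n",R.apply(n).round(4),"C top tool",C.round(4),"world",(p+R.apply(C)).round(4))
    return C-.008*n,n
if __name__=="__main__": held()
E
python3 ik.py; python3 held.py
```

```text
t 4.8 p [ 0.5718 -0.2003  0.2005] grasp [ 0.5801 -0.2223  0.152 ] az 110.18 z [ 0.153 -0.408 -0.9  ] q [-0.283  0.324  1.794 -0.505  0.808 -0.323] w 0.06292940920132183 gf 44.581080079078674 F [-0.78 -0.06 -2.02]
wh [1530.9797    7.1956] ang 45.61 n tool [-0.4251  0.747  -0.5112] world n [0.7554 0.1082 0.6463] C top tool [ 53.9091 -12.2429 -62.6598] world [-37.2036  66.6775  33.1045]Traceback (most recent call last):
  File "ik.py", line 16, in <module>
    show(); print("orient err",(Rq(s["qpos"]).inv()*cur()[1]).magnitude().round(4))
                               ^^^^^^^^^^^^^^^^^^^^^^^^^^^^^^^^^^^^^^^^^^^^^^^^
AttributeError: 'float' object has no attribute 'round'
```

```bash
sed -i 's/\.magnitude().round(4)/.magnitude()/; s/r.cost.round(5)/float(r.cost)/' ik.py
sed -i 's/i=1+np.argmax(st\[1:,4\])/T=R.inv().apply((P-p).reshape(-1,3)).reshape(P.shape); m=(m>0)\&(np.abs(T).max(-1)<.11)\&(T[...,2]>0)\&(v[1]>0); k,lab,st,ce=cv2.connectedComponentsWithStats(m.astype(np.uint8)); i=1+np.argmax(st[1:,4]); print(st[i])/' held.py
python3 ik.py; python3 held.py
```

```text
t 4.85 p [ 0.5715 -0.2003  0.1998] grasp [ 0.5797 -0.2223  0.1512] az 110.22 z [ 0.152 -0.408 -0.9  ] q [-0.283  0.325  1.794 -0.505  0.808 -0.323] w 0.06295287576931856 gf 44.579814076423645 F [-0.12  0.5  -1.  ]
orient err 3.030954607830198e-16
[0.    0.069 0.138 0.628 0.421 0.06  0.    0.292] res 0.0001
225 0.25 [ 0.08  0.37  1.78  0.22  0.81 -2.42] 1.2155607629177919e-24
225 0.35 [ 0.04  0.35  1.85  0.36  0.72 -2.57] 1.830748058310488e-21
225 0.45 [-0.01  0.33  1.92  0.55  0.64 -2.77] 1.2065061085962156e-18
235 0.25 [ 0.06  0.38  1.76  0.26  0.86 -2.63] 7.530883515853689e-22
235 0.35 [ 0.01  0.36  1.82  0.4   0.79 -2.78] 2.0940763395691875e-20
235 0.45 [-0.04  0.35  1.88  0.58  0.74 -2.97] 6.017854590215528e-19
246 0.25 [ 0.04  0.4   1.73  0.28  0.92 -2.84] 1.2594795423582797e-20
246 0.35 [-0.01  0.39  1.78  0.42  0.87 -2.99] 7.036377581614436e-21
246 0.45 [-0.06  0.38  1.83  0.58  0.85 -3.16] 1.0075098498542134e-18
255 0.25 [ 0.03  0.41  1.71  0.29  0.97 -3.  ] 1.872978018680352e-20
255 0.35 [-0.02  0.41  1.75  0.42  0.95 -3.14] 5.088044521737892e-22
255 0.45 [-0.08  0.41  1.78  0.56  0.94 -3.29] 1.7379840080169294e-19
[  171   200   212   157 26779]
wh [0.1007 0.0618] ang 0.29 n tool [-0.4313  0.0046 -0.9022] world n [0.002  0.0055 1.    ] C top tool [ 0.0058 -0.0004  0.0468] world [ 0.5765 -0.2146  0.1548]
```

```bash
cat > clr.py <<'E'
from ik import *
kx=np.array([np.cos(np.radians(86)),np.sin(np.radians(86)),0]); ky=np.array([-kx[1],kx[0],0]); kc=np.array([.589,.181,.128])
def lid(ang):
    u=np.linspace(0,.25,26); w=np.linspace(-.135,.135,28); U,Wd=np.meshgrid(u,w)
    return kc+kx*.125+(-kx*np.cos(ang)+np.array([0,0,np.sin(ang)]))*U[...,None]+ky*Wd[...,None]
def seg(a,b,X):
    d=b-a; t=np.clip(((X-a)@d)/(d@d),0,1); return np.linalg.norm(X-a-t[...,None]*d,axis=-1).min()
for br,azs in ((-2.4,(200,208,215,222)),(2.5,(265,275,285,292,300))):
  for az in azs:
    R=Rtool(az,.45); z=R.as_matrix()[:,2]; x=R.as_matrix()[:,0]
    for up in (0,.06):
        g=np.array([.6,.171,.112])-z*up; T=g-z*.05
        f=lambda q:np.r_[(M(q)@th-T)*5,(Rq(q).inv()*R).as_rotvec()]
        r=least_squares(f,[.28,.4,1.8,.5,1.0,br]); q=r.x
        W=T-z*th[7]; fw=Rn.from_euler("ZY",[q[0],q[1]+q[2]]).as_matrix(); E=W-fw[:,2]*th[4]
        c=T+x*.08-z*.069
        print(az,up,"q",q.round(2),"%.0e"%r.cost,"tool",[seg(T,W,lid(a)).round(3) for a in (1.04,1.15)],"fore",[seg(W,E,lid(a)).round(3) for a in (1.04,1.15)],"cam",np.linalg.norm(lid(1.04)-c,axis=-1).min().round(3),c.round(2),"W",W.round(2))
E
python3 clr.py
```

```text
200 0 q [ 0.11  0.3   1.97  0.25  0.44 -2.01] 5e-32 tool [np.float64(0.052), np.float64(0.079)] fore [np.float64(0.103), np.float64(0.113)] cam 0.131 [0.48 0.13 0.18] W [0.46 0.12 0.42]
200 0.06 q [ 0.09  0.2   1.95  0.21  0.57 -1.98] 1e-19 tool [np.float64(0.052), np.float64(0.079)] fore [np.float64(0.153), np.float64(0.157)] cam 0.113 [0.46 0.12 0.24] W [0.44 0.11 0.47]
208 0 q [ 0.07  0.31  1.96  0.39  0.49 -2.3 ] 4e-21 tool [np.float64(0.065), np.float64(0.092)] fore [np.float64(0.116), np.float64(0.128)] cam 0.144 [0.49 0.11 0.18] W [0.47 0.1  0.42]
208 0.06 q [ 0.04  0.2   1.94  0.33  0.61 -2.25] 1e-21 tool [np.float64(0.065), np.float64(0.092)] fore [np.float64(0.165), np.float64(0.172)] cam 0.128 [0.47 0.1  0.24] W [0.45 0.09 0.47]
215 0 q [ 0.03  0.32  1.95  0.48  0.54 -2.52] 4e-19 tool [np.float64(0.075), np.float64(0.102)] fore [np.float64(0.127), np.float64(0.141)] cam 0.154 [0.5  0.1  0.18] W [0.48 0.09 0.42]
215 0.06 q [ 0.    0.22  1.93  0.41  0.67 -2.46] 5e-22 tool [np.float64(0.075), np.float64(0.102)] fore [np.float64(0.176), np.float64(0.185)] cam 0.141 [0.48 0.09 
[... 1573 characters left out ...]
-19 tool [np.float64(0.099), np.float64(0.127)] fore [np.float64(0.161), np.float64(0.178)] cam 0.183 [0.65 0.06 0.18] W [0.66 0.03 0.42]
292 0.06 q [-0.09  0.49  1.48  0.4   1.41  2.55] 2e-30 tool [np.float64(0.099), np.float64(0.127)] fore [np.float64(0.21), np.float64(0.223)] cam 0.176 [0.66 0.03 0.24] W [0.67 0.01 0.47]
300 0 q [-0.04  0.55  1.51  0.39  1.35  2.44] 4e-19 tool [np.float64(0.093), np.float64(0.121)] fore [np.float64(0.152), np.float64(0.168)] cam 0.176 [0.66 0.06 0.18] W [0.67 0.04 0.42]
300 0.06 q [-0.07  0.52  1.42  0.37  1.47  2.46] 1e-30 tool [np.float64(0.093), np.float64(0.121)] fore [np.float64(0.201), np.float64(0.213)] cam 0.167 [0.67 0.04 0.24] W [0.69 0.02 0.47]
```

```bash
cat > ext.py <<'E'
from h import *
import sys
for n in ("top","side"):
    z=np.load(n+sys.argv[1]+".npz"); v=[z[f"arr_{i}"] for i in range(6)]; P=cloud(v)
    hsv=cv2.cvtColor(v[0],cv2.COLOR_RGB2HSV)
    m=((hsv[...,0]<18)&(hsv[...,1]>180)&(hsv[...,2]>60)&(v[1]>0)&(P[...,2]>.08)&(P[...,2]<.25)&(np.abs(P[...,1])<.4)&(P[...,0]<.8))
    k,lab,st,ce=cv2.connectedComponentsWithStats(m.astype(np.uint8),connectivity=8)
    Z=float(sys.argv[2]); px=np.argwhere(m)[:,::-1]; W=plane(v,px,Z)[:,:2].astype(np.float32); c,wh,a=cv2.minAreaRect(W)
    print(n,m.sum(),[s[4] for s in st[1:]],"zmed",np.median(P[m][:,2]).round(4),"c",np.round(c,4),"wh",np.round(wh,4),"a",round(a,2),"px",px.mean(0).round(0))
E
python3 ext.py 1 .1555
```

```text
top 315 [np.int32(315)] zmed 0.161 c [ 0.5911 -0.2455] wh [0.0625 0.0416] a 20.55 px [370. 227.]
side 273 [np.int32(258), np.int32(2), np.int32(4), np.int32(9)] zmed 0.1629 c [ 0.5766 -0.2224] wh [0.0639 0.0956] a 20.34 px [204. 194.]
```

Run:
```python
from plan import *
R1=Rtool(215,.45); p,R=cur(); x=R.as_matrix()[:,0]; print(p, np.degrees(np.arctan2(x[1],x[0])))
# keep the actual tilt: rotate current orientation about world z
dz=np.radians(215-110.2)
wps=[]; P1=np.array([.564,.145,.245])
N=22
for k in range(1,N+1):
    s=k/N; wps.append((p+(P1-p)*s+[0,0,.04*np.sin(np.pi*s)],Rn.from_rotvec([0,0,dz*s])*R,1))
plan(wps,.6)
```

```text
[ 0.57152851 -0.20030773  0.19939533] 110.23663000132564
{"dp":[0.05, 0.03, -0.07],"delta_rot":[-0.36, 0.0, -0.75],"fingers":0.6},
{"dp":[0.05, 0.03, -0.06],"delta_rot":[-0.36, 0.0, -0.75],"fingers":0.6},
{"dp":[0.04, 0.03, -0.07],"delta_rot":[-0.37, 0.0, -0.75],"fingers":0.6},
{"dp":[0.05, 0.05, -0.06],"delta_rot":[-0.36, 0.0, -0.74],"fingers":0.6},
{"dp":[0.04, 0.05, -0.05],"delta_rot":[-0.36, 0.0, -0.75],"fingers":0.6},

{"dp":[0.04, 0.05, -0.06],"delta_rot":[-0.36, 0.0, -0.75],"fingers":0.6},
{"dp":[0.03, 0.06, -0.04],"delta_rot":[-0.36, 0.0, -0.75],"fingers":0.6},
{"dp":[0.04, 0.06, -0.05],"delta_rot":[-0.37, 0.0, -0.75],"fingers":0.6},
{"dp":[0.03, 0.07, -0.03],"delta_rot":[-0.36, 0.01, -0.75],"fingers":0.6},
{"dp":[0.02, 0.06, -0.03],"delta_rot":[-0.36, 0.0, -0.74],"fingers":0.6},

{"dp":[0.02, 0.08, -0.03],"delta_rot":[-0.36, 0.0, -0.75],"fingers":0.6},
{"dp":[0.02, 0.07, -0.02],"delta_rot":[-0.36, 0.0, -0.75],"fingers":0.6},
{"dp":[0.02, 0.08, -0.01],"delta_rot":[-0.37, 0.0, -0.75],"fingers":0.6},
{"dp":[0.01, 0.08, -0.01],"delta_rot":[-0.36, 0.0, -0.75],"fingers":0.6},
{"dp":[0.01, 0.07, 0.01],"delta_rot":[-0.36, 0.0, -0.75],"fingers":0.6},

{"dp":[0.0, 0.08, 0.0],"delta_rot":[-0.36, 0.0, -0.75],"fingers":0.6},
{"dp":[0.0, 0.08, 0.01],"delta_rot":[-0.36, 0.0, -0.74],"fingers":0.6},
{"dp":[-0.01, 0.08, 0.02],"delta_rot":[-0.37, 0.0, -0.75],"fingers":0.6},
{"dp":[-0.01, 0.07, 0.02],"delta_rot":[-0.36, 0.0, -0.75],"fingers":0.6},
{"dp":[-0.02, 0.08, 0.03],"delta_rot":[-0.36, 0.0, -0.75],"fingers":0.6},

{"dp":[-0.02, 0.07, 0.03],"delta_rot":[-0.36, 0.0, -0.75],"fingers":0.6},
{"dp":[-0.03, 0.07, 0.03],"delta_rot":[-0.36, 0.0, -0.75],"fingers":0.6},
```

servo_tool --moves '[{"dp":[0.05,0.03,-0.07],"delta_rot":[-0.36,0,-0.75],"fingers":0.6},{"dp":[0.05,0.03,-0.06],"delta_rot":[-0.36,0,-0.75],"fingers":0.6},{"dp":[0.04,0.03,-0.07],"delta_rot":[-0.37,0,-0.75],"fingers":0.6},{"dp":[0.05,0.05,-0.06],"delta_rot":[-0.36,0,-0.74],"fingers":0.6},{"dp":[0.04,0.05,-0.05],"delta_rot":[-0.36,0,-0.75],"fingers":0.6}]'

```text
clock: 5.4
position: [0.5706, -0.1209, 0.2353]
ee_rot: [0.206, 0.379, 0.898, -0.087]
contact_force: [0.1, 0.4, -2.1]
width: 0.0628
gripper_force: 44.6
```

servo_tool --moves '[{"dp":[0.04,0.05,-0.06],"delta_rot":[-0.36,0,-0.75],"fingers":0.6},{"dp":[0.03,0.06,-0.04],"delta_rot":[-0.36,0,-0.75],"fingers":0.6},{"dp":[0.04,0.06,-0.05],"delta_rot":[-0.37,0,-0.75],"fingers":0.6},{"dp":[0.03,0.07,-0.03],"delta_rot":[-0.36,0,-0.75],"fingers":0.6},{"dp":[0.02,0.06,-0.03],"delta_rot":[-0.36,0,-0.74],"fingers":0.6}]'

```text
clock: 5.9
position: [0.5683, -0.0439, 0.2587]
ee_rot: [0.219, 0.185, 0.957, -0.043]
contact_force: [-0.3, -0.6, -1.8]
width: 0.0632
gripper_force: 44.6
```

servo_tool --moves '[{"dp":[0.02,0.08,-0.03],"delta_rot":[-0.36,0,-0.75],"fingers":0.6},{"dp":[0.02,0.07,-0.02],"delta_rot":[-0.36,0,-0.75],"fingers":0.6},{"dp":[0.02,0.08,-0.01],"delta_rot":[-0.37,0,-0.75],"fingers":0.6},{"dp":[0.01,0.08,-0.01],"delta_rot":[-0.36,0,-0.75],"fingers":0.6},{"dp":[0.01,0.07,0.01],"delta_rot":[-0.36,0,-0.75],"fingers":0.6}]'

```text
clock: 6.4
position: [0.5663, 0.0349, 0.2629]
ee_rot: [0.224, -0.017, 0.974, 0.003]
contact_force: [0.3, -0.3, -1.4]
width: 0.0634
gripper_force: 44.6
```

Run:
```python
from plan import *
show()
```

```text
t 6.4 p [0.5663 0.0349 0.2629] grasp [0.5898 0.0356 0.2144] az -177.99 z [ 0.436  0.014 -0.9  ] q [-0.088  0.128  1.888  0.083  0.679 -1.747] w 0.06338956851965984 gf 44.603628516197205 F [ 0.28 -0.26 -1.37]
```

servo_tool --moves '[{"dp":[0,0.08,0],"delta_rot":[-0.36,0,-0.75],"fingers":0.6},{"dp":[0,0.08,0.01],"delta_rot":[-0.36,0,-0.74],"fingers":0.6},{"dp":[-0.01,0.08,0.02],"delta_rot":[-0.37,0,-0.75],"fingers":0.6},{"dp":[-0.01,0.07,0.02],"delta_rot":[-0.36,0,-0.75],"fingers":0.6},{"dp":[-0.02,0.08,0.03],"delta_rot":[-0.36,0,-0.75],"fingers":0.6}]'

```text
clock: 6.9
position: [0.5648, 0.1144, 0.2514]
ee_rot: [0.218, -0.217, 0.95, 0.049]
contact_force: [0.1, 0.0, -1.5]
width: 0.063
gripper_force: 44.6
```

servo_tool --moves '[{"dp":[-0.02,0.07,0.03],"delta_rot":[-0.36,0,-0.75],"fingers":0.6},{"dp":[-0.03,0.07,0.03],"delta_rot":[-0.36,0,-0.75],"fingers":0.6},{"dp":[0,0,0],"delta_rot":[0,0,0],"fingers":0.6},{"dp":[0,0,0],"delta_rot":[0,0,0],"fingers":0.6}]'

```text
clock: 7.3
position: [0.5648, 0.1452, 0.2455]
ee_rot: [0.214, -0.294, 0.929, 0.066]
contact_force: [-1.0, -0.1, -1.5]
width: 0.0636
gripper_force: 44.6
```

```bash
python3 - <<'E'
from plan import *
show(); p,R=cur()
T=np.array([.585,.1605,.160+.030])
plan([(T,R,4)],.6)
from held import held
held()
E
python3 -c "
from h import *
v=cam('side');w=cam('top')
cv2.imwrite('pics/c2.png',cv2.cvtColor(np.hstack([cv2.resize(v[0][100:280,270:450],(400,400)),cv2.resize(w[0][150:300,140:290],(400,400))]),cv2.COLOR_RGB2BGR))"
```

```text
t 7.3 p [0.5648 0.1452 0.2455] grasp [0.5841 0.1586 0.197 ] az -144.88 z [ 0.358  0.248 -0.9  ] q [ 0.007  0.183  1.866  0.37   0.746 -2.405] w 0.06359455427112817 gf 44.62415277957916 F [-1.01 -0.08 -1.54]
{"dp":[0.0, 0.0, 0.08],"delta_rot":[0.0, 0.0, 0.0],"fingers":0.6},
{"dp":[0.0, 0.0, 0.08],"delta_rot":[0.0, 0.0, 0.0],"fingers":0.6},
{"dp":[0.0, 0.0, 0.07],"delta_rot":[0.0, 0.0, 0.0],"fingers":0.6},
{"dp":[0.01, 0.01, 0.08],"delta_rot":[0.0, 0.0, 0.0],"fingers":0.6},
[  171   200   211   157 26835]
wh [0.1015 0.0618] ang 0.23 n tool [-0.4341  0.0039 -0.9008] world n [-0.0061  0.0046  1.    ] C top tool [ 0.0065 -0.      0.0474] world [0.5771 0.1534 0.2005]
```

View pics/c2.png

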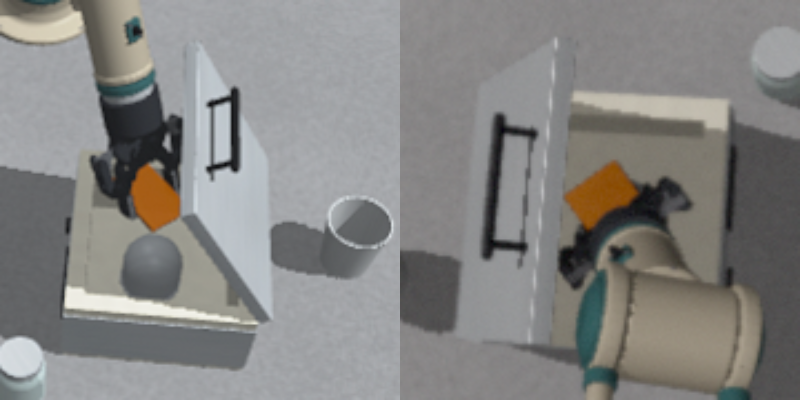

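The side crop shows the blank held above and behind the dome, clear of the lid. The top crop shows its far half at about (605,195). I'll lower it to hover.

servo_tool --moves '[{"dp":[0,0,0.08],"delta_rot":[0,0,0],"fingers":0.6},{"dp":[0,0,0.08],"delta_rot":[0,0,0],"fingers":0.6},{"dp":[0,0,0.07],"delta_rot":[0,0,0],"fingers":0.6},{"dp":[0.01,0.01,0.08],"delta_rot":[0,0,0],"fingers":0.6},{"dp":[0,0,0],"delta_rot":[0,0,0],"fingers":0.6}]'

```text
clock: 7.95
position: [0.5839, 0.1616, 0.188]
ee_rot: [0.213, -0.294, 0.929, 0.067]
contact_force: [-1.2, -0.3, -1.1]
width: 0.0634
gripper_force: 44.6
```

servo_tool --moves '[{"dp":[0,0,0],"delta_rot":[0,0,0],"fingers":0.6},{"dp":[0,0,0],"delta_rot":[0,0,0],"fingers":0.6}]'

```text
clock: 8.15
position: [0.5854, 0.1614, 0.1912]
ee_rot: [0.216, -0.294, 0.929, 0.066]
contact_force: [0.2, 0.2, -1.4]
width: 0.0631
gripper_force: 44.6
```

```bash
cat > edge.py <<'E'
from plan import *
import sys
show(); p,R=cur(); ztop=p[2]-.0445; x=R.as_matrix()[:,0]; a=np.arctan2(x[1],x[0]); u=-np.array([np.cos(a),np.sin(a)]); w=np.array([-u[1],u[0]])
ims=[]
for n in ("top","side"):
    v=cam(n); np.savez(n+"2.npz",*v); P=cloud(v)
    hsv=cv2.cvtColor(v[0],cv2.COLOR_RGB2HSV)
    m=((hsv[...,0]<18)&(hsv[...,1]>180)&(hsv[...,2]>60)&(v[1]>0)&(P[...,2]>.08)&(P[...,2]<.25)&(np.abs(P[...,1]-.17)<.2)&(P[...,0]<.8))
    for Z in (ztop,):
        W=plane(v,np.argwhere(m)[:,::-1],Z)[:,:2]; s=W@u; t=W@w
        far=np.percentile(s,99.5); lo,hi=np.percentile(t,[.5,99.5])
        c=u*(far-.05)+w*(lo+hi)/2
        print(n,m.sum(),"zmed",np.median(P[m][:,2]).round(4),"ztop",ztop.round(4),"span",(s.max()-s.min()).round(4),"width",(hi-lo).round(4),"centre from far edge",c.round(4),"rel tcp",(c-p[:2]).round(4), "minrect",[np.round(q,4) for q in cv2.minAreaRect(W.astype(np.float32))])
    ims.append(v[0])
cv2.imwrite(sys.argv[1],cv2.cvtColor(np.hstack([cv2.resize(ims[1][100:280,270:450],(400,400)),cv2.resize(ims[0][150:300,140:290],(400,400))]),cv2.COLOR_RGB2BGR))
E
python3 edge.py pics/c3.png
```

```text
t 8.15 p [0.5854 0.1614 0.1912] grasp [0.6049 0.1748 0.1428] az -144.8 z [ 0.362  0.249 -0.898] q [ 0.04   0.275  1.901  0.418  0.615 -2.445] w 0.06312105268040265 gf 44.62101101875305 F [ 0.24  0.21 -1.41]
top 296 zmed 0.1478 ztop 0.1467 span 0.0426 width 0.0596 centre from far edge [0.5996 0.1701] rel tcp [0.0142 0.0088] minrect [array([0.6239, 0.1869]), array([0.0425, 0.0613]), np.float64(33.424)]
side 415 zmed 0.1466 ztop 0.1467 span 0.0885 width 0.0622 centre from far edge [0.6005 0.1714] rel tcp [0.0151 0.01  ] minrect [array([0.6058, 0.1746]), array([0.0881, 0.064 ]), np.float64(35.9722)]
```

View pics/c3.png

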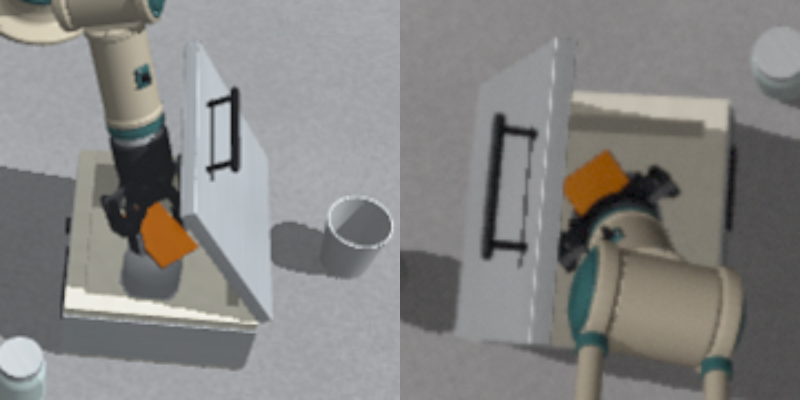

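The blank centre is at about (0.599, 0.170) and the dome at (0.600, 0.171). The c3 crops show the blank hovering over the dome, at (165,235) left and (597,185) right. I'll lower it in small steps.

servo_tool --moves '[{"dp":[0.014,0,0.032],"delta_rot":[0,0,0],"fingers":0.6},{"dp":[0.014,0,0.032],"delta_rot":[0,0,0],"fingers":0.6},{"dp":[0.014,0,0.032],"delta_rot":[0,0,0],"fingers":0.6},{"dp":[0.014,0,0.032],"delta_rot":[0,0,0],"fingers":0.6},{"dp":[0,0,0],"delta_rot":[0,0,0],"fingers":0.6}]'

```text
clock: 8.75
position: [0.5852, 0.1621, 0.1608]
ee_rot: [0.214, -0.294, 0.929, 0.066]
contact_force: [-0.4, -1.0, -2.3]
width: 0.0629
gripper_force: 44.7
```

servo_tool --moves '[{"dp":[0,0,0],"delta_rot":[0,0,0],"fingers":0.6},{"dp":[0,0,0],"delta_rot":[0,0,0],"fingers":0.6},{"dp":[0,0,0],"delta_rot":[0,0,0],"fingers":0.6}]'

```text
clock: 9.05
position: [0.5862, 0.1621, 0.1628]
ee_rot: [0.215, -0.294, 0.929, 0.066]
contact_force: [0.2, -0.5, -1.2]
width: 0.0629
gripper_force: 44.7
```

Run:
```python
from plan import *
show()
```

```text
t 9.05 p [0.5862 0.1621 0.1628] grasp [0.6056 0.1756 0.1144] az -144.8 z [ 0.361  0.249 -0.899] q [ 0.042  0.313  1.935  0.463  0.551 -2.498] w 0.06290112593479108 gf 44.67188537120819 F [ 0.17 -0.47 -1.19]
```

servo_tool --moves '[{"dp":[0.002,0,0.005],"delta_rot":[0,0,0],"fingers":0.6},{"dp":[0.002,0,0.004],"delta_rot":[0,0,0],"fingers":0.6},{"dp":[0,0,0],"delta_rot":[0,0,0],"fingers":0.6},{"dp":[0,0,0],"delta_rot":[0,0,0],"fingers":0.6}]'

```text
clock: 9.45
position: [0.586, 0.1622, 0.1605]
ee_rot: [0.215, -0.294, 0.929, 0.066]
contact_force: [0.3, -0.2, -1.7]
width: 0.0632
gripper_force: 44.7
```

servo_tool --moves '[{"dp":[0.002,0,0.005],"delta_rot":[0,0,0],"fingers":0.6},{"dp":[0,0,0],"delta_rot":[0,0,0],"fingers":0.6},{"dp":[0,0,0],"delta_rot":[0,0,0],"fingers":0.6}]'

```text
clock: 9.75
position: [0.5863, 0.1623, 0.1601]
ee_rot: [0.215, -0.294, 0.929, 0.066]
contact_force: [-1.3, -0.4, 4.5]
width: 0.063
gripper_force: 45.2
```

servo_tool --moves '[{"dp":[-0.001,0,-0.002],"delta_rot":[0,0,0],"fingers":0.6},{"dp":[0,0,0],"delta_rot":[0,0,0],"fingers":0.6},{"dp":[0,0,0],"delta_rot":[0,0,0],"fingers":0.6}]' --force 20

```text
clock: 10.05
position: [0.5863, 0.1623, 0.1601]
ee_rot: [0.215, -0.294, 0.929, 0.066]
contact_force: [-0.5, 0.2, 2.5]
width: 0.0629
gripper_force: 45.0
```

Run:
```python
from plan import *
show()
from held import held
held()
```

```text
t 10.05 p [0.5863 0.1623 0.1601] grasp [0.6058 0.1757 0.1116] az -144.81 z [ 0.361  0.249 -0.899] q [ 0.042  0.316  1.938  0.468  0.545 -2.503] w 0.06290375309471549 gf 45.01972675323486 F [-0.47  0.23  2.47]
[  171   200   211   157 26830]
wh [0.1012 0.0618] ang 0.38 n tool [-0.4339  0.0029 -0.901 ] world n [-0.0084  0.0026  1.    ] C top tool [ 0.0064 -0.0002  0.047 ] world [0.5987 0.1705 0.1151]
```

servo_tool --moves '[{"dp":[0,0,0],"delta_rot":[0,0,0],"fingers":0.76},{"dp":[0,0,0],"delta_rot":[0,0,0],"fingers":0.78},{"dp":[0,0,0],"delta_rot":[0,0,0],"fingers":0.82},{"dp":[0,0,0],"delta_rot":[0,0,0],"fingers":0.86},{"dp":[0,0,0],"delta_rot":[0,0,0],"fingers":0.9}]'

```text
clock: 10.6
position: [0.5861, 0.1622, 0.1597]
ee_rot: [0.215, -0.294, 0.929, 0.066]
contact_force: [0.6, 0.7, -0.0]
width: 0.0767
gripper_force: 0.0
```

Run:
```python
from plan import *
show()
from held import held
held()
```

```text
t 10.6 p [0.5861 0.1622 0.1597] grasp [0.6055 0.1756 0.1113] az -144.81 z [ 0.36   0.249 -0.899] q [ 0.042  0.317  1.938  0.468  0.545 -2.503] w 0.07670046378406487 gf 0.0 F [ 0.6   0.65 -0.03]
[  169   205   214   151 25219]
wh [0.0615 0.1022] ang 88.99 n tool [-0.4771 -0.0436 -0.8777] world n [ 0.0593 -0.007   0.9982] C top tool [ 0.0061 -0.0006  0.0465] world [0.5987 0.1701 0.1153]
```

servo_tool --moves '[{"dp":[0,0,0],"delta_rot":[0,0,0],"fingers":1},{"dp":[0,0,0],"delta_rot":[0,0,0],"fingers":1},{"dp":[0,0,0],"delta_rot":[0,0,0],"fingers":1},{"dp":[0,0,0],"delta_rot":[0,0,0],"fingers":1},{"dp":[0,0,0],"delta_rot":[0,0,0],"fingers":1}]'

```text
clock: 11.15
position: [0.5861, 0.1622, 0.1599]
ee_rot: [0.215, -0.294, 0.929, 0.066]
contact_force: [0.6, -0.8, 0.9]
width: 0.0854
gripper_force: 0.0
```

Run:
```python
from plan import *
from held import held
for i in range(4): held()
```

```text
[  169   205   214   150 25236]
wh [0.0615 0.1021] ang 89.02 n tool [-0.4765 -0.045  -0.878 ] world n [ 0.0594 -0.0086  0.9982] C top tool [ 0.0061 -0.0007  0.0466] world [0.5987 0.1701 0.1153]
[  169   205   214   150 25240]
wh [0.0615 0.1019] ang 89.05 n tool [-0.4759 -0.0454 -0.8783] world n [ 0.0591 -0.0093  0.9982] C top tool [ 0.0062 -0.0006  0.0465] world [0.5986 0.1701 0.1153]
[  169   205   214   150 25224]
wh [0.0615 0.1021] ang 88.89 n tool [-0.4769 -0.0455 -0.8778] world n [ 0.0602 -0.0087  0.9982] C top tool [ 0.0062 -0.0007  0.0465] world [0.5986 0.17   0.1153]
[  169   205   214   150 25202]
wh [0.0615 0.1019] ang 88.93 n tool [-0.4765 -0.0455 -0.878 ] world n [ 0.0597 -0.009   0.9982] C top tool [ 0.0062 -0.0006  0.0465] world [0.5986 0.1701 0.1153]
```

The blank is balanced, with a steady tilt of about 0.06 rad and its centre near (0.599, 0.170). Now I retreat along the tool axis.

servo_tool --moves '[{"dp":[0,0,-0.03],"delta_rot":[0,0,0],"fingers":1},{"dp":[0,0,-0.06],"delta_rot":[0,0,0],"fingers":1},{"dp":[0,0,-0.1],"delta_rot":[0,0,0],"fingers":1},{"dp":[0,0,-0.12],"delta_rot":[0,0,0],"fingers":1},{"dp":[0,0,-0.12],"delta_rot":[0,0,0],"fingers":1}]'

```text
clock: 11.85
position: [0.5544, 0.1404, 0.2387]
ee_rot: [0.215, -0.294, 0.929, 0.066]
contact_force: [0.4, 0.1, 0.2]
width: 0.0854
gripper_force: 0.0
```

servo_tool --moves '[{"dp":[0,0,-0.15],"delta_rot":[0,0,0],"fingers":0.5},{"dp":[0,0,-0.15],"delta_rot":[0,0,0],"fingers":0},{"dp":[0,0,-0.1],"delta_rot":[0,0,0],"fingers":0},{"dp":[0,0,0],"delta_rot":[0,0,0],"fingers":0}]'

```text
clock: 12.25
position: [0.5266, 0.1203, 0.3133]
ee_rot: [0.218, -0.294, 0.928, 0.064]
contact_force: [0.7, -0.1, -0.5]
width: 0.0281
gripper_force: 0.0
```

```bash
cat > chk.py <<'E'
from plan import *
import sys
show(); v=cam("wrist"); P=cloud(v); hsv=cv2.cvtColor(v[0],cv2.COLOR_RGB2HSV)
m=((hsv[...,0]<18)&(hsv[...,1]>150)&(hsv[...,2]>60)&(v[1]>0)&(np.abs(P[...,2]-.115)<.03)&(np.hypot(P[...,0]-.6,P[...,1]-.171)<.08))
Q=P[cv2.erode(m.astype(np.uint8),np.ones((5,5)))>0]; n=np.linalg.svd(Q-Q.mean(0),full_matrices=False)[2][2]; n*=np.sign(n[2])
W=plane(v,np.argwhere(m)[:,::-1],Q.mean(0)[2])[:,:2]; print(m.sum(),"n",n.round(3),"mean",Q.mean(0).round(4),[np.round(q,4) for q in cv2.minAreaRect(W.astype(np.float32))])
save(v,sys.argv[1])
E
python3 chk.py pics/w2.png
cat > lid.py <<'E'
from ik import *
kx=np.array([np.cos(np.radians(86)),np.sin(np.radians(86)),0]); ky=np.array([-kx[1],kx[0],0]); Z=np.array([0,0,1.])
H=np.array([.589,.181,.128])+.125*kx; U=.150; TH0=1.04
def pose(th,az,off=0.,tau0=.8,press=0.):
    e=-kx*np.cos(th)+Z*np.sin(th); n=kx*np.sin(th)+Z*np.cos(th)
    C=H+U*e+(.020-press)*n
    R=Rn.from_rotvec(ky*tau0*th/TH0)*Rtool(az); return C-R.as_matrix()[:,2]*(.073+off),R
def ikq(T,R,g):
    f=lambda q:np.r_[(M(q)@th-T)*5,(Rq(q).inv()*R).as_rotvec()]
    r=least_squares(f,g); return r.x,r.cost
if __name__=="__main__":
    for az in (86,110,140,170,200,220):
        for a,off in ((1.04,.05),(1.04,0),(.5,0),(0,0)):
            T,R=pose(a,az,off); q,c=ikq(T,R,[.6,.3,1.8,0,1.0,np.radians(35-az+90)])
            print(az,a,off,"T",T.round(3),"q",q.round(2),"%.0e"%c)
E
python3 lid.py
```

```text
t 12.25 p [0.5266 0.1203 0.3133] grasp [0.5464 0.1336 0.265 ] az -144.73 z [ 0.368  0.248 -0.896] q [-0.052  0.057  1.836  0.347  0.902 -2.404] w 0.028058260547283883 gf 0.0 F [ 0.73 -0.07 -0.47]
6732 n [ 0.061 -0.008  0.998] mean [0.5946 0.1674 0.1158] [array([0.5996, 0.1707]), array([0.097, 0.063]), np.float64(35.0052)]
86 1.04 0.05 T [0.6   0.335 0.353] q [ 0.64  0.68  0.91 -0.66  2.04  0.55] 3e-25
86 1.04 0 T [0.597 0.299 0.318] q [ 0.61  0.65  1.05 -0.64  1.93  0.6 ] 1e-27
86 0.5 0 T [0.591 0.211 0.285] q [ 0.39  0.45  1.33 -0.34  1.54  0.5 ] 6e-18
86 0 0 T [0.587 0.156 0.221] q [ 0.15  0.38  1.56 -0.    1.2   0.22] 1e-31
110 1.04 0.05 T [0.6   0.335 0.353] q [ 0.64  0.68  0.91 -0.66  2.04  0.13] 3e-25
110 1.04 0 T [0.597 0.299 0.318] q [ 0.61  0.65  1.05 -0.64  1.93  0.18] 1e-27
110 0.5 0 T [0.591 0.211 0.285] q [ 0.39  0.45  1.33 -0.34  1.54  0.08] 6e-18
110 0 0 T [0.587 0.156 0.221] q [ 0.15  0.38  1.56  0.    1.2  -0.2 ] 3e-31
140 1.04 0.05 T [0.6   0.335 0.353] q [ 0.64  0.68  0.91 -0.66  2.04 -0.39] 3e-25
140 1.04 0 T [0.597 0.299 0.318] q [ 0.61  0.65  1.05 -0.64  1.93 -0
[... 409 characters left out ...]
 0 T [0.587 0.156 0.221] q [ 0.15  0.38  1.56 -0.    1.2  -1.25] 6e-31
200 1.04 0.05 T [0.6   0.335 0.353] q [ 0.64  0.68  0.91 -0.66  2.04 -1.44] 3e-25
200 1.04 0 T [0.597 0.299 0.318] q [ 0.61  0.65  1.05 -0.64  1.93 -1.39] 1e-27
200 0.5 0 T [0.591 0.211 0.285] q [ 0.39  0.45  1.33 -0.34  1.54 -1.49] 6e-18
200 0 0 T [0.587 0.156 0.221] q [ 0.15  0.38  1.56 -0.    1.2  -1.77] 3e-31
220 1.04 0.05 T [0.6   0.335 0.353] q [ 0.64  0.68  0.91 -0.66  2.04 -1.79] 3e-25
220 1.04 0 T [0.597 0.299 0.318] q [ 0.61  0.65  1.05 -0.64  1.93 -1.74] 1e-27
220 0.5 0 T [0.591 0.211 0.285] q [ 0.39  0.45  1.33 -0.34  1.54 -1.84] 6e-18
220 0 0 T [0.587 0.156 0.221] q [ 0.15  0.38  1.56 -0.    1.2  -2.12] 3e-31
```

The blank still balances at (0.5996, 0.1707). Next I plan a route over the lid to its outer face.

Run:
```python
from lid import *
az=180
tilt=lambda t:Rn.from_rotvec(ky*t)*Rtool(az)
T3,R3=pose(1.04,az,.12); T4,R4=pose(1.04,az,.025)
print(T3,T4)
plan([((.52,.13,.48),tilt(0),6),((.59,.36,.49),tilt(.35),6),(T3,R3,6),(T4,R4,4)],0)
```

```text
[0.60328367 0.38526597 0.40194943] [0.59852985 0.31728315 0.3357623 ]
{"dp":[-0.06, 0.01, -0.13],"delta_rot":[0.22, 0.74, 1.0],"fingers":0},
{"dp":[-0.05, 0.01, -0.13],"delta_rot":[0.22, 0.74, 1.0],"fingers":0},
{"dp":[-0.04, 0.01, -0.13],"delta_rot":[0.22, 0.74, 1.01],"fingers":0},
{"dp":[-0.03, 0.02, -0.14],"delta_rot":[0.22, 0.74, 1.0],"fingers":0},
{"dp":[-0.02, 0.01, -0.14],"delta_rot":[0.23, 0.74, 1.01],"fingers":0},

{"dp":[-0.01, 0.01, -0.14],"delta_rot":[0.22, 0.74, 1.0],"fingers":0},
{"dp":[-0.06, 0.19, -0.01],"delta_rot":[0.58, 0.04, 0.0],"fingers":0},
{"dp":[-0.06, 0.19, -0.02],"delta_rot":[0.58, 0.04, 0.0],"fingers":0},
{"dp":[-0.06, 0.19, -0.03],"delta_rot":[0.58, 0.04, 0.0],"fingers":0},
{"dp":[-0.06, 0.19, -0.04],"delta_rot":[0.58, 0.04, 0.0],"fingers":0},

{"dp":[-0.05, 0.19, -0.05],"delta_rot":[0.59, 0.04, 0.0],"fingers":0},
{"dp":[-0.06, 0.18, -0.07],"delta_rot":[0.58, 0.05, 0.0],"fingers":0},
{"dp":[-0.01, 0.04, 0.06],"delta_rot":[0.75, 0.05, 0.0],"fingers":0},
{"dp":[-0.01, 0.05, 0.06],"delta_rot":[0.75, 0.05, 0.0],"fingers":0},
{"dp":[-0.01, 0.05, 0.05],"delta_rot":[0.75, 0.05, 0.0],"fingers":0},

{"dp":[-0.02, 0.06, 0.05],"delta_rot":[0.75, 0.05, 0.0],"fingers":0},
{"dp":[-0.01, 0.06, 0.05],"delta_rot":[0.75, 0.06, 0.0],"fingers":0},
{"dp":[-0.02, 0.07, 0.04],"delta_rot":[0.74, 0.05, 0.0],"fingers":0},
{"dp":[0.0, 0.0, 0.12],"delta_rot":[0.0, 0.0, 0.0],"fingers":0},
{"dp":[0.0, 0.0, 0.12],"delta_rot":[0.0, 0.0, 0.0],"fingers":0},

{"dp":[0.0, 0.0, 0.12],"delta_rot":[0.0, 0.0, 0.0],"fingers":0},
{"dp":[0.0, 0.0, 0.11],"delta_rot":[0.0, 0.0, 0.0],"fingers":0},
```

servo_tool --moves '[{"dp":[-0.06,0.01,-0.13],"delta_rot":[0.22,0.74,1],"fingers":0},{"dp":[-0.05,0.01,-0.13],"delta_rot":[0.22,0.74,1],"fingers":0},{"dp":[-0.04,0.01,-0.13],"delta_rot":[0.22,0.74,1],"fingers":0},{"dp":[-0.03,0.02,-0.14],"delta_rot":[0.22,0.74,1],"fingers":0},{"dp":[-0.02,0.01,-0.14],"delta_rot":[0.23,0.74,1],"fingers":0}]'

```text
clock: 12.8
position: [0.5207, 0.1289, 0.4491]
ee_rot: [0.034, -0.051, 0.998, 0.011]
contact_force: [0.1, -0.5, -0.0]
width: 0.0001
gripper_force: 0.0
```

servo_tool --moves '[{"dp":[-0.01,0.01,-0.14],"delta_rot":[0.22,0.74,1],"fingers":0},{"dp":[-0.06,0.19,-0.01],"delta_rot":[0.58,0.04,0],"fingers":0},{"dp":[-0.06,0.19,-0.02],"delta_rot":[0.58,0.04,0],"fingers":0},{"dp":[-0.06,0.19,-0.03],"delta_rot":[0.58,0.04,0],"fingers":0},{"dp":[-0.06,0.19,-0.04],"delta_rot":[0.58,0.04,0],"fingers":0}]'

```text
clock: 13.3
position: [0.5686, 0.2853, 0.4822]
ee_rot: [-0.009, -0.003, 0.993, -0.117]
contact_force: [0.4, -0.4, 0.4]
width: -0.0001
gripper_force: 0.0
```

servo_tool --moves '[{"dp":[-0.05,0.19,-0.05],"delta_rot":[0.59,0.04,0],"fingers":0},{"dp":[-0.06,0.18,-0.07],"delta_rot":[0.58,0.05,0],"fingers":0},{"dp":[-0.01,0.04,0.06],"delta_rot":[0.75,0.05,0],"fingers":0},{"dp":[-0.01,0.05,0.06],"delta_rot":[0.75,0.05,0],"fingers":0},{"dp":[-0.01,0.05,0.05],"delta_rot":[0.75,0.05,0],"fingers":0}]'

```text
clock: 13.8
position: [0.595, 0.3745, 0.4414]
ee_rot: [-0.021, -0.005, 0.958, -0.285]
contact_force: [0.5, 1.0, -0.7]
width: -0.0001
gripper_force: 0.0
```

servo_tool --moves '[{"dp":[-0.02,0.06,0.05],"delta_rot":[0.75,0.05,0],"fingers":0},{"dp":[-0.01,0.06,0.05],"delta_rot":[0.75,0.06,0],"fingers":0},{"dp":[-0.02,0.07,0.04],"delta_rot":[0.74,0.05,0],"fingers":0},{"dp":[0,0,0],"delta_rot":[0,0,0],"fingers":0}]'

```text
clock: 14.2
position: [0.6029, 0.3886, 0.391]
ee_rot: [-0.031, -0.007, 0.92, -0.391]
contact_force: [0.6, 0.7, -0.8]
width: -0.0002
gripper_force: 0.0
```

```bash
cat > chk2.py <<'E'
from lid import *
import sys
show(); v=cam("wrist"); P=cloud(v); w=cam("side"); P2=cloud(w)
L=P[(v[1]>0)&(P[...,2]>.17)&(P[...,2]<.37)&(np.abs(P[...,0]-.59)<.16)&(np.abs(P[...,1]-.24)<.1)]
L2=P2[(w[1]>0)&(P2[...,2]>.17)&(P2[...,2]<.34)&(P2[...,0]>.63)&(P2[...,0]<.75)&(np.abs(P2[...,1]-.24)<.1)]
for X in (L,L2):
    if len(X)<50: print("few",len(X)); continue
    c=np.median(X,0)
    h=((X-H)@kx); zz=X[:,2]-H[2]
    # outer face: angle of the plane 20 mm off the hinge line, RANSAC over angle
    th_=np.linspace(.0,1.2,601); d=h[:,None]*np.sin(th_)+zz[:,None]*np.cos(th_)-.020
    k=(np.abs(d)<.0025).sum(0); print("lid angle",th_[k.argmax()].round(3),k.max(),len(X))
ims=np.hstack([cv2.resize(w[0][80:280,250:450],(400,400)),cv2.resize(v[0],(400,400))]); cv2.imwrite(sys.argv[1],cv2.cvtColor(ims,cv2.COLOR_RGB2BGR))
E
python3 chk2.py pics/c4.png
```

```text
t 14.2 p [0.6029 0.3886 0.391 ] grasp [0.6001 0.3498 0.3537] az 179.32 z [-0.052 -0.72  -0.692] q [ 0.689  0.757  0.676 -0.703  2.2   -1.178] w -0.00015123283441514042 gf 0.0 F [ 0.58  0.73 -0.84]
lid angle 1.05 79690 83829
lid angle 1.048 822 1148
```

View pics/c4.png

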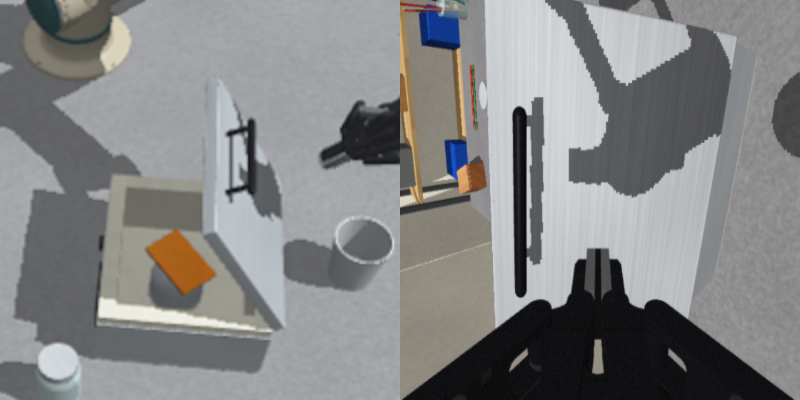

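Left: the blank is balanced on the dome at (180,262) and the closed fingers are right of the lid. Right: the wrist view shows the lid's outer face with the handle at (519,200). The lid angle is 1.048, so I plan the push along the arc.

Run:
```python
from lid import *
az=180; wps=[]
T,R=pose(1.048,az,.015); wps.append((T,R,5))
T,R=pose(1.048,az,0); wps.append((T,R,1))
for t in np.linspace(1.01,.10,19): wps.append((*pose(t,az),1))
print(plan(wps,0)[0]); print(pose(.1,az)[0],pose(0,az)[0])
```

```text
{"dp":[0.0, 0.0, 0.1],"delta_rot":[0.01, 0.0, 0.02],"fingers":0},
{"dp":[0.0, 0.0, 0.1],"delta_rot":[0.01, 0.0, 0.02],"fingers":0},
{"dp":[0.0, -0.01, 0.1],"delta_rot":[0.01, 0.01, 0.01],"fingers":0},
{"dp":[0.0, 0.0, 0.1],"delta_rot":[0.01, 0.0, 0.02],"fingers":0},
{"dp":[0.0, -0.01, 0.11],"delta_rot":[0.02, 0.01, 0.01],"fingers":0},

{"dp":[0.0, 0.0, 0.07],"delta_rot":[0.0, 0.0, 0.0],"fingers":0},
{"dp":[0.0, -0.02, 0.03],"delta_rot":[-0.3, -0.02, 0.0],"fingers":0},
{"dp":[0.0, -0.03, 0.04],"delta_rot":[-0.38, -0.03, 0.0],"fingers":0},
{"dp":[0.0, -0.02, 0.03],"delta_rot":[-0.39, -0.03, 0.0],"fingers":0},
{"dp":[0.01, -0.03, 0.04],"delta_rot":[-0.39, -0.03, 0.0],"fingers":0},

{"dp":[0.0, -0.02, 0.04],"delta_rot":[-0.39, -0.02, 0.0],"fingers":0},
{"dp":[0.0, -0.03, 0.03],"delta_rot":[-0.39, -0.03, 0.0],"fingers":0},
{"dp":[0.0, -0.02, 0.04],"delta_rot":[-0.38, -0.03, 0.0],"fingers":0},
{"dp":[0.0, -0.03, 0.04],"delta_rot":[-0.39, -0.02, 0.0],"fingers":0},
{"dp":[0.0, -0.02, 0.03],"delta_rot":[-0.39, -0.03, 0.0],"fingers":0},

{"dp":[0.01, -0.02, 0.04],"delta_rot":[-0.39, -0.03, 0.0],"fingers":0},
{"dp":[0.0, -0.03, 0.04],"delta_rot":[-0.39, -0.03, 0.0],"fingers":0},
{"dp":[0.0, -0.02, 0.04],"delta_rot":[-0.38, -0.02, 0.0],"fingers":0},
{"dp":[0.0, -0.02, 0.03],"delta_rot":[-0.39, -0.03, 0.0],"fingers":0},
{"dp":[0.0, -0.02, 0.04],"delta_rot":[-0.39, -0.03, 0.0],"fingers":0},

{"dp":[0.0, -0.03, 0.04],"delta_rot":[-0.39, -0.03, 0.0],"fingers":0},
{"dp":[0.01, -0.02, 0.04],"delta_rot":[-0.38, -0.02, 0.0],"fingers":0},
{"dp":[0.0, -0.02, 0.03],"delta_rot":[-0.39, -0.03, 0.0],"fingers":0},
{"dp":[0.0, -0.02, 0.04],"delta_rot":[-0.39, -0.03, 0.0],"fingers":0},
{"dp":[0.0, -0.02, 0.04],"delta_rot":[-0.39, -0.02, 0.0],"fingers":0},

[0.58776878 0.16376888 0.23602767]
[0.58783897 0.16439644 0.23565923] [0.58725609 0.1560609  0.221     ]
```

servo_tool --moves '[{"dp":[0,0,0.1],"delta_rot":[0.01,0,0.02],"fingers":0},{"dp":[0,0,0.1],"delta_rot":[0.01,0,0.02],"fingers":0},{"dp":[0,-0.01,0.1],"delta_rot":[0.01,0.01,0.01],"fingers":0},{"dp":[0,0,0.1],"delta_rot":[0.01,0,0.02],"fingers":0},{"dp":[0,-0.01,0.06],"delta_rot":[0.02,0.01,0.01],"fingers":0}]'

```text
clock: 14.8
position: [0.5981, 0.3158, 0.3391]
ee_rot: [-0.026, 0.002, 0.921, -0.39]
contact_force: [-0.2, -0.2, -0.3]
width: -0.0
gripper_force: 0.0
```

servo_tool --moves '[{"dp":[0,0,0],"delta_rot":[0,0,0],"fingers":0},{"dp":[0,0,0.02],"delta_rot":[0,0,0],"fingers":0},{"dp":[0,0,0],"delta_rot":[0,0,0],"fingers":0}]'

```text
clock: 15.1
position: [0.5983, 0.3146, 0.336]
ee_rot: [-0.026, 0.001, 0.92, -0.39]
contact_force: [-0.5, -0.3, -0.5]
width: 0.0001
gripper_force: 0.0
```

Run:
```python
from lid import *
show(); p,R=cur(); tip=p+R.as_matrix()[:,2]*.073; n=kx*np.sin(1.048)+Z*np.cos(1.048); e=-kx*np.cos(1.048)+Z*np.sin(1.048)
print("tip above face",((tip-H)@n-.02).round(4),"along",((tip-H)@e).round(4),"ky",((tip-H)@ky).round(4))
```

```text
t 15.1 p [0.5983 0.3146 0.336 ] grasp [0.5957 0.2759 0.2986] az 178.72 z [-0.048 -0.718 -0.694] q [ 0.622  0.664  0.987 -0.651  1.983 -1.061] w 0.0001457678469162143 gf 0.0 F [-0.55 -0.31 -0.48]
tip above face 0.0207 along 0.1581 ky -0.0001
```

servo_tool --moves '[{"dp":[0,0,0.05],"delta_rot":[0,0,0],"fingers":0},{"dp":[0,0,0.05],"delta_rot":[0,0,0],"fingers":0},{"dp":[0,-0.02,0.03],"delta_rot":[-0.3,-0.02,0],"fingers":0},{"dp":[0,-0.03,0.04],"delta_rot":[-0.38,-0.03,0],"fingers":0},{"dp":[0,-0.02,0.03],"delta_rot":[-0.39,-0.03,0],"fingers":0}]'

```text
clock: 15.6
position: [0.5958, 0.2764, 0.3161]
ee_rot: [-0.023, 0.0, 0.94, -0.339]
contact_force: [-1.6, 2.4, 1.9]
width: 0.0001
gripper_force: 1.8
```

servo_tool --moves '[{"dp":[0.01,-0.03,0.04],"delta_rot":[-0.39,-0.03,0],"fingers":0},{"dp":[0,-0.02,0.04],"delta_rot":[-0.39,-0.02,0],"fingers":0},{"dp":[0,-0.03,0.03],"delta_rot":[-0.39,-0.03,0],"fingers":0},{"dp":[0,-0.02,0.04],"delta_rot":[-0.38,-0.03,0],"fingers":0}]'

```text
clock: 16.0
position: [0.5929, 0.2421, 0.3053]
ee_rot: [-0.017, 0.001, 0.964, -0.266]
contact_force: [-1.4, 1.0, 3.6]
width: -0.0002
gripper_force: 1.6
```

```bash
cat > tip.py <<'E'
from lid import *
def tipinfo():
    show(); p,R=cur(); z=R.as_matrix()[:,2]; tip=p+z*.073
    h=-(tip-H)@kx; v=(tip-H)[2]; r=np.hypot(h,v); ang=np.arctan2(v,h)-np.arcsin(.02/r)
    print("lid angle by the tip",ang.round(3),"along",np.sqrt(r*r-.0004).round(4),"lean",np.arctan2(-z@kx,-z[2]).round(3))
    return ang,np.sqrt(r*r-.0004)
if __name__=="__main__": tipinfo()
E
python3 tip.py
```

```text
t 16.0 p [0.5929 0.2421 0.3053] grasp [0.5911 0.2145 0.259 ] az 179.37 z [-0.034 -0.512 -0.858] q [ 0.479  0.515  1.222 -0.458  1.692 -1.079] w -0.0001984128347752946 gf 1.6193894832395017 F [-1.45  1.    3.63]
lid angle by the tip 0.716 along 0.1516 lean 0.539
```

The lid is following with about 4 N. I'll continue the arc.

servo_tool --moves '[{"dp":[0,-0.03,0.04],"delta_rot":[-0.39,-0.02,0],"fingers":0},{"dp":[0,-0.02,0.03],"delta_rot":[-0.39,-0.03,0],"fingers":0},{"dp":[0.01,-0.02,0.04],"delta_rot":[-0.39,-0.03,0],"fingers":0},{"dp":[0,-0.03,0.04],"delta_rot":[-0.39,-0.03,0],"fingers":0},{"dp":[0,-0.02,0.04],"delta_rot":[-0.38,-0.02,0],"fingers":0}]'

```text
clock: 16.5
position: [0.5902, 0.2036, 0.2821]
ee_rot: [-0.01, 0.001, 0.985, -0.171]
contact_force: [0.4, 0.7, 1.7]
width: -0.0001
gripper_force: 1.3
```

servo_tool --moves '[{"dp":[0,-0.02,0.03],"delta_rot":[-0.39,-0.03,0],"fingers":0},{"dp":[0,-0.02,0.04],"delta_rot":[-0.39,-0.03,0],"fingers":0},{"dp":[0,-0.03,0.04],"delta_rot":[-0.39,-0.03,0],"fingers":0},{"dp":[0,0,0],"delta_rot":[0,0,0],"fingers":0}]'

```text
clock: 16.9
position: [0.5895, 0.1822, 0.2646]
ee_rot: [-0.007, 0.002, 0.993, -0.115]
contact_force: [-0.5, -0.1, 0.8]
width: 0.0001
gripper_force: 0.0
```

Run:
```python
from tip import *
a,u=tipinfo()
import lid; lid.U=u
wps=[(*pose(t,180),1) for t in np.linspace(a-.04,.03,int(np.ceil((a-.07)/.04))+1)]
plan(wps,0,3)
```

```text
t 16.9 p [0.5895 0.1822 0.2646] grasp [0.5887 0.17   0.2121] az 179.71 z [-0.014 -0.228 -0.974] q [ 0.289  0.406  1.425 -0.22   1.395 -1.231] w 8.627813256717821e-05 gf 0.0 F [-0.53 -0.11  0.8 ]
lid angle by the tip 0.307 along 0.1536 lean 0.23
{"dp":[0.003, -0.015, 0.031],"delta_rot":[-0.25, 0.002, -0.037],"fingers":0},
{"dp":[0.001, -0.016, 0.03],"delta_rot":[-0.303, -0.022, 0.0],"fingers":0},
{"dp":[0.001, -0.016, 0.03],"delta_rot":[-0.303, -0.021, 0.0],"fingers":0},
{"dp":[0.001, -0.016, 0.031],"delta_rot":[-0.303, -0.021, 0.0],"fingers":0},
{"dp":[0.001, -0.015, 0.03],"delta_rot":[-0.303, -0.021, 0.0],"fingers":0},

{"dp":[0.001, -0.015, 0.031],"delta_rot":[-0.304, -0.021, 0.0],"fingers":0},
{"dp":[0.001, -0.015, 0.03],"delta_rot":[-0.303, -0.022, 0.0],"fingers":0},
```

servo_tool --moves '[{"dp":[0.003,-0.015,0.031],"delta_rot":[-0.25,0,-0.037],"fingers":0},{"dp":[0,-0.016,0.03],"delta_rot":[-0.3,-0.02,0],"fingers":0},{"dp":[0,-0.016,0.03],"delta_rot":[-0.3,-0.02,0],"fingers":0},{"dp":[0,-0.016,0.03],"delta_rot":[-0.3,-0.02,0],"fingers":0},{"dp":[0,-0.015,0.03],"delta_rot":[-0.3,-0.02,0],"fingers":0}]'

```text
clock: 17.4
position: [0.5889, 0.1633, 0.2369]
ee_rot: [-0.003, -0.001, 0.999, -0.041]
contact_force: [-1.4, -0.3, 1.7]
width: 0.0
gripper_force: 1.0
```

Run:
```python
from tip import *
a,u=tipinfo()
```

```text
t 17.4 p [0.5889 0.1633 0.2369] grasp [0.5885 0.1589 0.1832] az -179.87 z [-0.006 -0.083 -0.997] q [ 0.195  0.385  1.513 -0.084  1.267 -1.352] w 3.337367326531252e-05 gf 0.9762922752345204 F [-1.4  -0.33  1.67]
lid angle by the tip 0.107 along 0.1517 lean 0.083
```

servo_tool --moves '[{"dp":[0,-0.012,0.025],"delta_rot":[-0.25,-0.02,0],"fingers":0},{"dp":[0,-0.012,0.025],"delta_rot":[-0.25,-0.02,0],"fingers":0},{"dp":[0,-0.008,0.015],"delta_rot":[-0.2,0,0],"fingers":0},{"dp":[0,0,0.005],"delta_rot":[0,0,0],"fingers":0},{"dp":[0,0,0.005],"delta_rot":[0,0,0],"fingers":0}]'

```text
clock: 17.9
position: [0.5895, 0.156, 0.223]
ee_rot: [-0.001, -0.001, 1.0, -0.008]
contact_force: [-0.4, -0.8, 2.3]
width: 0.0002
gripper_force: 1.0
```

servo_tool --moves '[{"dp":[0,0,0.005],"delta_rot":[0,0,0],"fingers":0},{"dp":[0,0,0],"delta_rot":[0,0,0],"fingers":0},{"dp":[0,0,0],"delta_rot":[0,0,0],"fingers":0}]'

```text
clock: 18.2
position: [0.5896, 0.1567, 0.222]
ee_rot: [-0.0, -0.002, 1.0, -0.008]
contact_force: [0.3, -1.3, 1.7]
width: -0.0001
gripper_force: 0.5
```

```bash
python3 tip.py
```

```text
t 18.2 p [0.5896 0.1567 0.222 ] grasp [0.5895 0.1559 0.1681] az -179.82 z [-0.001 -0.015 -1.   ] q [ 0.153  0.384  1.552 -0.016  1.209 -1.416] w -8.505236743794075e-05 gf 0.4689427837729454 F [ 0.27 -1.33  1.69]
lid angle by the tip 0.007 along 0.1504 lean 0.015
```

Not yet firmly against the rim, so I'll press on in 1 mm steps until the force rises.

servo_tool --moves '[{"dp":[0,0,0.005],"delta_rot":[0,0,0],"fingers":0},{"dp":[0,0,0],"delta_rot":[0,0,0],"fingers":0},{"dp":[0,0,0],"delta_rot":[0,0,0],"fingers":0}]'

```text
clock: 18.5
position: [0.5895, 0.1566, 0.2212]
ee_rot: [-0.0, -0.001, 1.0, -0.007]
contact_force: [1.0, -0.1, 2.1]
width: 0.0001
gripper_force: 1.2
```

servo_tool --moves '[{"dp":[0,0,0.005],"delta_rot":[0,0,0],"fingers":0},{"dp":[0,0,0],"delta_rot":[0,0,0],"fingers":0},{"dp":[0,0,0],"delta_rot":[0,0,0],"fingers":0}]'

```text
clock: 18.8
position: [0.5895, 0.1566, 0.2212]
ee_rot: [-0.0, -0.001, 1.0, -0.007]
contact_force: [-0.0, -0.4, 6.4]
width: -0.0002
gripper_force: 3.4
```

The arm stopped at z 0.2212 and the force rose to 6.4 N, so the lid is on the rim. I'll withdraw upward and check.

servo_tool --moves '[{"dp":[0,0,-0.03],"delta_rot":[0,0,0],"fingers":0},{"dp":[0,0,-0.15],"delta_rot":[0,0,0],"fingers":0},{"dp":[0,0,-0.2],"delta_rot":[0,0,0],"fingers":0},{"dp":[0,0,-0.2],"delta_rot":[0,0,0],"fingers":0},{"dp":[0,0,0],"delta_rot":[0,0,0],"fingers":0}]'

```text
clock: 19.3
position: [0.5914, 0.1587, 0.3422]
ee_rot: [0.005, -0.001, 1.0, -0.007]
contact_force: [0.6, 0.5, 0.3]
width: 0.0
gripper_force: 0.0
```

servo_tool --moves '[{"dp":[0,0,0],"delta_rot":[0,0,0],"fingers":0},{"dp":[0,0,0],"delta_rot":[0,0,0],"fingers":0},{"dp":[0,0,0],"delta_rot":[0,0,0],"fingers":0}]'

```text
clock: 19.6
position: [0.5887, 0.158, 0.3341]
ee_rot: [-0.003, -0.001, 1.0, -0.008]
contact_force: [-0.0, 0.2, -1.0]
width: 0.0004
gripper_force: 0.0
```

Run:
```python
from lid import *
show()
for n in ("side","wrist"):
    w=cam(n); P=cloud(w)
    X=P[(w[1]>0)&(np.abs(P[...,0]-.59)<.12)&(np.abs(P[...,1]-.18)<.11)&(P[...,2]>.1)&(P[...,2]<.17)]
    h=(X-H)@kx; k=np.polyfit(h,X[:,2],1); print(n,len(X),"slope",(-k[0]).round(4),"z at hinge",k[1].round(4),"median z",np.median(X[:,2]).round(4))
    if n=="side": save(w,"pics/end.png")
```

```text
t 19.6 p [0.5887 0.158  0.3341] grasp [0.5884 0.1572 0.2802] az -179.84 z [-0.006 -0.016 -1.   ] q [ 0.155  0.318  1.369 -0.015  1.462 -1.417] w 0.000428172596401659 gf 0.0 F [-0.04  0.17 -0.97]
side 4544 slope 0.002 z at hinge 0.1481 median z 0.1483
wrist 77780 slope 0.0011 z at hinge 0.1478 median z 0.1479
```

View pics/end.png

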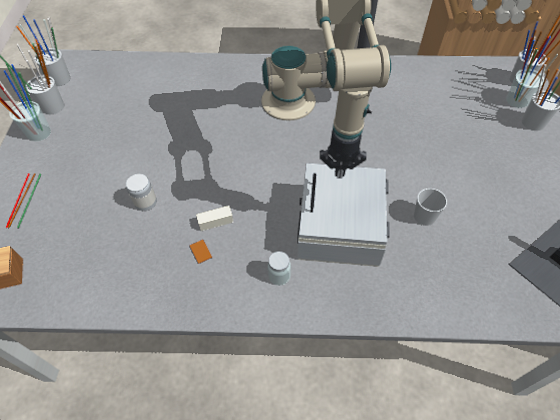

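The picture shows the lid flat and closed at (345,205), with a measured slope of about 0.002 rad. The arm is clear, and the jar (279,268), pail (430,206) and tin (140,192) have not moved. I'm handing it in.

```bash
python3 -c "
from rig import manip
print(manip.sign_off())"
```

```text
the job is handed in; nothing more can be done
None
```

The job is handed in: the blank was balanced on the dome (centre within about 1 mm of its top, tilt about 0.06 rad) when last seen just before closing, the lid is fully closed, and the jar, pail and tin look unmoved. Sign-off gave no verdict.

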